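Drive the old pins out of pivot blocks in a drift jig

ROBOT

A 6-joint arm with a two-finger parallel gripper is mounted at the origin on a cart in front of the work surface, level with it; the furniture and walls round the work are solid. World frame = base frame: x ahead of the robot, y to its left, z up, the work surface at z = 0. Lengths are in mm, angles in rad, forces in N, time in s.
With the tool pointing down it reaches from about 350 to 975 mm from the base axis. Payload 7.1 kg.
Tool frame: the origin (TCP) lies midway between the tips of the shut fingers; the grasp point (between the pads) lies ctrl.tcp_to_grasp behind it (ctrl.tcp_to_grasp is the distance from the TCP to the grasp point, in mm); z points along the fingers, y is the direction in which the jaws open and shut (so a half turn about z gives the same grasp; the last joint's range is limited). The gripper opens to 88 mm and grips with 3 to 60 N. Pads are 20 mm wide; open, the fingers measure 115 mm over their backs; the gripper's body (75 mm by 178 mm) begins 61 mm behind the grasp point.
Start: joints at [1.284, 0.423, 1.63, -0, 1.089, -0.019], TCP at [165.35, 602.714, 222.675] pointing down, gripper open.
Joint ranges: [-3, 3], [-0.9, 2.11], [0.09, 2.58], [-1.31, 4.45], [0.11, 2.69], [-2.54, 2.54]. Speed limits (rad/s): [2.39, 2.39, 3.01, 3.14, 3.14, 3.14].

INTERFACE

Orientations are given as a rotation vector (axis times angle).
In Python, from workcell import ctrl gives the robot as it stands.
- The arm moves only by the tool play_rows, never from a script. Its argument "increments" is text: rows parted by semicolons, each of 5 numbers parted by spaces: the opening, from 0 (shut) to 1 (fully open), then the shift along the world's x, y, z in m, then the turn about the world's z in degrees. A call has 1 to 20 rows; each row shifts and turns the commanded pose from where the row before left it; what a row does not reach is not made up. A row lasts 1/10 s, in which the tool goes at most 50 mm and 8.59 degrees, less where a joint would pass 70% of its speed; a pose out of reach is approached as far as the arm can. A call is refused whole if a number of a shift passes 0.05 or a number of a turn 8.59, either way. A call with a gripper value outside its range is refused whole. The fingers move at their own pace and stop on an object; the grip force is fixed at half the most. Time passes only in rows, so rows that do not move let the fingers close. It gives the time, the measured TCP pose, the force and the opening at its end, in the units of the state.
- ctrl.get_obs(): the state, without advancing time (a new reading comes with each control period).
- ctrl.get_image(name): name is "side" or "top" or "wrist"; returns a dict with "img" (384x512x3 uint8, red, green, blue), "range_z" (384x512 float32, mm along the optical axis (not along the pixel's ray), 0 where there is no reading), "vertical_fov" (degrees; the focal length in pixels is half the picture's height over the tangent of half this angle, whatever the lens; pixels are square), "cx", "cy" (the principal point, pixels), "k1" (the pictures are not rectified: a ray, as slopes to the right and down, at radius r is drawn at 1 + k1 r^2 times it, then the intrinsics apply), "origin" and "attitude" of the camera in the world. Camera axes: x right, y down, z forward; pixel columns grow to the right and rows downward; lengths in mm; the calibration is good to about 2 mm. A picture is of the moment at which its call begins.
- ctrl.close_job(): hands the job in, once; it reports no verdict.
The state is a dict: "t": time; "qpos": joint angles; "qvel": joint speeds; "joint_torque": joint torques, N m; "ee_pos": TCP position; "orientation": TCP orientation; "ft_force": force on the tool from outside, world axes, zero at the start; "moment": the same for the moment, N m; "width": finger opening in mm.
Only numpy, scipy, OpenCV 4.12 (cv2) and the standard library are available. Lean on these libraries where they do the work, as an engineer would, in place of code of your own. Each camera call takes 0.05 s, during which the arm holds its last target. There are 200 camera calls.

TASK

Drive out the old pin of each pivot block that still has one: pack the block up in the nest of the green drift jig with a combination of the coloured packers so that its bore lines up with the guide bush, then push the drift through guide bush and bore until the pin drops into the catch tray behind. Stand all three blocks, empty, upright in the shallow blue parts tray and lay the drift down flat on the bench again; packers may stay in the nest. Do not touch the pins with the fingers, and leave the jar, the tape measure and the hammer where they are.

Things in the scene. Friction and masses are not known exactly. Their poses are not given: they have to be found in the camera images.
- guide_mouth (a point): guide bush of the drift jig: centre of its mouth on the outer face of the upright dark guide plate (12 mm thick, top 84 mm above the bench; hole 13 mm across in a brass ring). Its axis is level, 61 mm above the bench; x = the way the drift is pushed (through the plate, the nest, then over the catch tray), z up. The jig stands fixed on a green base
- nest_bed (a point): centre of the nest's bed, 20 mm above the bench, 38 mm along x from the guide mouth; axes as there. Nest 52 mm along x by 54 mm in y: guide plate at -x, two stops at +x (top 84 mm; both bevelled inside) with 33 mm between them for the pin, flared locators at the four corners (top 65 mm) that leave the middle 38 mm of both y sides open for fingers. The bed is 36 mm wide in y: packers overhang it
- catch_floor (a point): the aluminium catch tray behind the nest, fixed to the jig, at the centre of its rubber floor 3 mm above the bench; inside 77 mm along x by 68 mm across, with a steep chute on the nest's side, walls up to 43 mm above the bench; x as at the guide mouth
- parts_tray: shallow blue parts tray for emptied blocks, fixed, origin under its centre; 130 mm along its x by 190 mm along its y, rim 14 mm high and 3 mm thick, floor 3 mm thick: three blocks stand in it in a row along y, 60 mm apart, their y sides across the tray
- drift_grip (a point): the drift: square red grip 16 x 16 x 76 mm, in line with it a steel rod 10 mm thick, 80 mm long, its end tapered to 7 mm; 160 g. Point on the axis, 32 mm behind the shoulder (where the rod leaves the grip), near the centre of mass; x = axis towards the nose. Lies level, axis 8 mm above the bench. With the shoulder on the guide plate the nose is 16 mm past the nest's far face and the pin is out
- drift_nose (a point): the flat end of the drift's rod, on its axis, 112 mm along x from drift_grip
- block_a_bore (a point): middle of the block's bore: level along x, 14 mm across, right through, its centre 25 mm above the underside; so in the nest the bore meets the guide axis on 16 mm of packers (2 mm more or less still works)
- block_a_grip (a point): pivot block, bright aluminium; 46 mm along its x (the bore), 50 mm along its y, 46 mm tall, 0.3 kg; the point is its centre, 23 mm above its underside, between its flat y sides; z up. Two dark screw heads on the top. It goes in the nest with its x along the jig's x, either way round
- pin_a: the rust-brown steel pin still pressed into block_a's bore; may be absent: block_a is then already empty. 14 mm thick, 46 mm long, flush at both ends; origin at its middle, x along it. A tight fit: takes about 5 to 9 N to push at 15 mm/s
- block_b_bore (a point): middle of the block's bore: level along x, 14 mm across, right through, its centre 17 mm above the underside; so in the nest the bore meets the guide axis on 24 mm of packers (2 mm more or less still works)
- block_b_grip (a point): pivot block, dark steel-grey; 46 mm along its x (the bore), 50 mm along its y, 46 mm tall, 0.3 kg; the point is its centre, 23 mm above its underside, between its flat y sides; z up. Two dark screw heads on the top. It goes in the nest with its x along the jig's x, either way round
- pin_b: the rust-brown steel pin still pressed into block_b's bore; may be absent: block_b is then already empty. 14 mm thick, 46 mm long, flush at both ends; origin at its middle, x along it. A tight fit: takes about 5 to 9 N to push at 15 mm/s
- block_c_bore (a point): middle of the block's bore: level along x, 14 mm across, right through, its centre 25 mm above the underside; so in the nest the bore meets the guide axis on 16 mm of packers (2 mm more or less still works)
- block_c_grip (a point): pivot block, bright aluminium, same as block_a; 46 mm along its x (the bore), 50 mm along its y, 46 mm tall, 0.3 kg; the point is its centre, 23 mm above its underside, between its flat y sides; z up. Two dark screw heads on the top. It goes in the nest with its x along the jig's x, either way round
- pin_c: the rust-brown steel pin still pressed into block_c's bore; may be absent: block_c is then already empty. 14 mm thick, 46 mm long, flush at both ends; origin at its middle, x along it. A tight fit: takes about 5 to 9 N to push at 15 mm/s
- packer_4_mid (a point): yellow plastic packer (shim plate), 46 mm along x by 50 mm along y, 4 mm thick; the point is its centre, half-way up. Lies flat; in the nest x goes along the jig's x, either way round, and fingers take it by its y sides
- packer_6_mid (a point): red plastic packer (shim plate), 46 mm along x by 50 mm along y, 6 mm thick; the point is its centre, half-way up. Lies flat; in the nest x goes along the jig's x, either way round, and fingers take it by its y sides
- packer_8_mid (a point): blue plastic packer (shim plate), 46 mm along x by 50 mm along y, 8 mm thick; the point is its centre, half-way up. Lies flat; in the nest x goes along the jig's x, either way round, and fingers take it by its y sides
- packer_10_mid (a point): green plastic packer (shim plate), 46 mm along x by 50 mm along y, 10 mm thick; the point is its centre, half-way up. Lies flat; in the nest x goes along the jig's x, either way round, and fingers take it by its y sides
- jar: clear jar with a grey lid, 56 x 56 x 90 mm; a bystander, origin under its centre
- tape_measure: yellow tape measure, 43 x 79 x 66 mm; a bystander, origin under its centre
- hammer: hammer, 107 x 271 x 24 mm; a bystander, origin under its centre
Mind the look-alikes: they are no part of the job. Of the things shaped like the part that bears packer_6_mid, the red one is meant.

How it is judged (in metres and radians):
On the way:
1. with a block packed up in the nest, its bore in line with the guide bush, the nose of the drift comes out of the bore at the far side (x of drift_nose in the frame of nest_bed between 0.027 and 0.06 m and y of drift_nose in the frame of nest_bed between -0.007 and 0.007 m and z of drift_nose in the frame of nest_bed between 0.034 and 0.048 m and ((horizontal distance between block_a_bore and nest_bed below 0.008 m and z of block_a_bore in the frame of nest_bed between 0.036 and 0.046 m) or (horizontal distance between block_b_bore and nest_bed below 0.008 m and z of block_b_bore in the frame of nest_bed between 0.036 and 0.046 m) or (horizontal distance between block_c_bore and nest_bed below 0.008 m and z of block_c_bore in the frame of nest_bed between 0.036 and 0.046 m))).
At the end, for the whole second after the job is handed in: all three blocks stand upright (within 0.08 rad) on the floor of the blue parts tray, every pin lies in the jig's catch tray, and the drift lies flat on the bench (its axis under 18 mm above it), all at rest (x of pin_a in the frame of catch_floor between -0.042 and 0.042 m and y of pin_a in the frame of catch_floor between -0.036 and 0.036 m and z of pin_a in the frame of catch_floor between -0.005 and 0.03 m and x of block_a_grip in the frame of parts_tray between -0.06 and 0.06 m and y of block_a_grip in the frame of parts_tray between -0.09 and 0.09 m and z of block_a_grip in the frame of parts_tray between 0.021 and 0.033 m and angle between each of block_a_grip, block_b_grip, block_c_grip's own z axis and vertical below 0.08 rad and linear speed of each of pin_a, pin_b, pin_c below 0.03 m/s and x of pin_b in the frame of catch_floor between -0.042 and 0.042 m and y of pin_b in the frame of catch_floor between -0.036 and 0.036 m and z of pin_b in the frame of catch_floor between -0.005 and 0.03 m and x of block_b_grip in the frame of parts_tray between -0.06 and 0.06 m and y of block_b_grip in the frame of parts_tray between -0.09 and 0.09 m and z of block_b_grip in the frame of parts_tray between 0.021 and 0.033 m and x of pin_c in the frame of catch_floor between -0.042 and 0.042 m and y of pin_c in the frame of catch_floor between -0.036 and 0.036 m and z of pin_c in the frame of catch_floor between -0.005 and 0.03 m and x of block_c_grip in the frame of parts_tray between -0.06 and 0.06 m and y of block_c_grip in the frame of parts_tray between -0.09 and 0.09 m and z of block_c_grip in the frame of parts_tray between 0.021 and 0.033 m and height (world z) of drift_grip between -0.005 and 0.018 m); the robot touches nothing.
It fails at once if the robot's fingers press on a pin (contact force between any of pin_a, pin_b, pin_c and the fingers above 1 N).
It fails at once if the jar, tape measure or hammer is pushed more than 3 cm (distance of any of jar, tape_measure, hammer from where it was at the start of the episode above 0.03 m).
Of pin_a, pin_b, pin_c only 1 to 2 are there at a start; the rules pass over those that are not, and their reading is None.
At some moment in a run one of drift may be knocked a few centimetres aside while the robot is not near it.
It also fails if it takes over 210 s, if anything falls off the work surface, if the arm or the gripper's body presses on something with over 40 N, if the wrist force passes 120 N, or if a joint passes its speed limit or range.

## Working session

There is one attempt and no reset: what is moved stays moved. The work goes in short steps, Python scripts to look and compute and a tool call to move; the robot and the scene stay as the last step left them, time stands still between calls to the robot, and variables do not carry over. Pictures are saved under pics/ and viewed, on a budget of 14 in all, crops included, one or two more only if the job needs it, and the job is handed in when it is done.

Besides the shell and the picture viewer there is one more tool, called after "Emit:" by a JSON object that holds its "method" and its "body". play_rows: Moves the arm, as the interface text tells. Its arguments: {"type":"object","properties":{"increments":{"type":"string"}},"required":["increments"]}

```bash
mkdir -p pics; cat > h.py <<'E'
from workcell import ctrl
import numpy as np, cv2
from scipy.spatial.transform import Rotation as R
def cam(name):
    d=ctrl.get_image(name); h=d["img"].shape[0]
    d["f"]=h/2/np.tan(np.radians(d["vertical_fov"])/2)
    a=np.array(d["attitude"],float)
    d["R"]=a if a.shape==(3,3) else R.from_rotvec(a).as_matrix()
    d["o"]=np.array(d["origin"],float); return d
def rays(d,uv):
    uv=np.atleast_2d(np.array(uv,float)); p=(uv-[d["cx"],d["cy"]])/d["f"]; q=p.copy()
    for _ in range(20): q=p/(1+d["k1"]*(q**2).sum(1,keepdims=True))
    return np.c_[q,np.ones(len(q))]
def plane(d,uv,z):
    r=rays(d,uv)@d["R"].T; return d["o"]+r*((z-d["o"][2])/r[:,2])[:,None]
def depth(d,uv):
    uv=np.atleast_2d(uv); z=d["range_z"][uv[:,1].astype(int),uv[:,0].astype(int)]
    return d["o"]+(rays(d,uv)*z[:,None])@d["R"].T
def cloud(d):
    h,w=d["range_z"].shape; u,v=np.meshgrid(np.arange(w),np.arange(h))
    return depth(d,np.c_[u.ravel(),v.ravel()]).reshape(h,w,3)
def proj(d,P):
    c=(np.atleast_2d(P)-d["o"])@d["R"]; q=c[:,:2]/c[:,2:]; q=q*(1+d["k1"]*(q**2).sum(1,keepdims=True))
    return q*d["f"]+[d["cx"],d["cy"]]
def save(img,n,s=1.5): cv2.imwrite("pics/"+n,cv2.cvtColor(cv2.resize(img,None,fx=s,fy=s,interpolation=cv2.INTER_CUBIC),cv2.COLOR_RGB2BGR))
E
python3 - <<'E'
from h import *
for n in ["top","side","wrist"]:
    d=cam(n); save(d["img"],n+"0.png"); print(n,d["f"],d["cx"],d["cy"],d["k1"],d["o"],d["R"].round(3).tolist())
    np.savez(n+"0.npz",**{k:d[k] for k in["img","range_z","f","cx","cy","k1","R","o"]})
print(ctrl.get_obs(),ctrl.tcp_to_grasp)
E
```

```text
top 404.1299006522691 257.83546707881817 192.69323258122512 -0.015505503827095202 [ 450.94359973  179.81403869 1181.51320555] [[0.004, -0.999, 0.054], [-1.0, -0.004, -0.009], [0.009, -0.054, -0.998]]
side 362.48412127721366 250.1294730329047 192.44092839120205 -0.02891964726605442 [ 305.33468706 -439.44372927  632.38094729] [[0.938, -0.227, 0.261], [-0.346, -0.613, 0.71], [-0.001, -0.757, -0.654]]
wrist 322.48788672984807 259.39928856956897 195.84395438322593 -0.0763812541109902 [ 92.60062252 622.78819534 383.36876011] [[0.265, 0.927, 0.267], [0.964, -0.254, -0.073], [0.0, 0.276, -0.961]]
{'t': 0.15, 'qpos': array([ 1.28401479e+00,  4.23672055e-01,  1.63047079e+00, -2.07497134e-05,
        1.08861121e+00, -1.89968750e-02]), 'qvel': array([-0.00077729, -0.0040321 , -0.0039961 , -0.00070581,  0.00093483,
        0.00086032]), 'joint_torque': array([ 9.73220403e-05, -5.44978559e+01, -2.73918718e+01,  6.43628463e-02,
        2.04700290e-02, -5.52911069e-05]), 'ee_pos': array([165.23353584, 602.331747  , 222.09321274]), 'orientation': array([-4.19343240e-01, -3.11331900e+00,  1.80735031e-03]), 'ft_force': array([-0.06506913, -1.16071244,  0.38388184]), 'moment': array([-0.04478605, -0.0460506 ,  0.03171192]), 'width': 87.61420367204391} 18.700000000000003
```

View pics/top0.png

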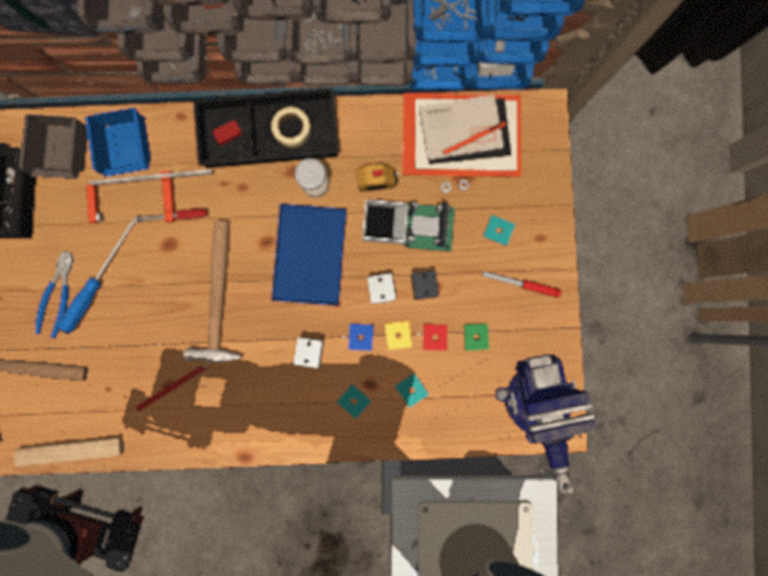

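View pics/side0.png

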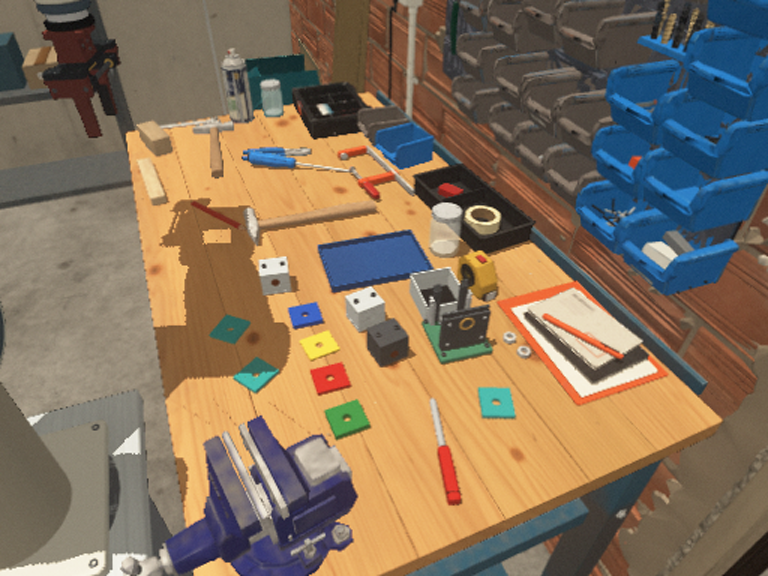

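```bash
cat >> h.py <<'E'
def load(n):
    z=np.load(n+"0.npz"); return {k:z[k] for k in z.files}
E
python3 - <<'E'
from h import *
d=load("top"); C=cloud(d); img=d["img"]; hsv=cv2.cvtColor(img,cv2.COLOR_RGB2HSV)
print("bench z",np.median(C[200:300,190:240,2]))
def comp(mask,name,amin=60):
    n,l,s,c=cv2.connectedComponentsWithStats(mask.astype(np.uint8))
    for i in range(1,n):
        if s[i,4]<amin: continue
        P=C[l==i]; z=np.median(P[:,2]); q=np.argwhere(l==i)[:,::-1].astype(np.float32)
        W=plane(d,q,z)[:,:2].astype(np.float32); r=cv2.minAreaRect(W)
        print(name,"px",c[i].round(),"A",s[i,4],"z",round(float(z),1),"ctr",np.round(r[0],1),"size",np.round(r[1],1),"ang",round(r[2],1))
H,S,V=hsv[...,0],hsv[...,1],hsv[...,2]
roi=np.zeros_like(H,bool); roi[115:290,60:385]=1; 
comp(roi&(S>150)&(V>80)&((H<6)|(H>174)),"red")
comp(roi&(S>150)&(V>120)&(H>22)&(H<33),"yel")
comp(roi&(S>100)&(V>60)&(H>45)&(H<80),"grn")
comp(roi&(S>100)&(V>50)&(H>80)&(H<98),"teal")
comp(roi&(S>100)&(V>40)&(H>100)&(H<130),"blue")
comp(roi&(S<50)&(V>190),"white")
comp(roi&(S<90)&(V<75),"dark",100)
Z=C[...,2]
comp(roi&(Z>36)&(Z<58),"h46"); comp(roi&(Z>72)&(Z<96),"h84",15); comp(roi&(Z>14)&(Z<29),"h20",30)
s=load("side")
a=cv2.resize(s["img"][165:260,160:345],None,fx=4.2,fy=4.2,interpolation=cv2.INTER_CUBIC)
b=cv2.resize(s["img"][260:340,270:350],(190,190)); t=cv2.resize(img[170:205,315:380],(390,190)); e=cv2.resize(img[235:280,80:140],(196,190))
m=np.hstack([b,t,e]); m=cv2.copyMakeBorder(m,0,0,0,max(0,a.shape[1]-m.shape[1]),cv2.BORDER_CONSTANT)[:,:a.shape[1]]
save(np.vstack([a,m]),"crop1.png",1)
E
```

```text
bench z 0.6715153622313892
red px [127. 142.] A 105 z 20.3 ctr [659.1 548.2] size [15.8 57.8] ang 6.6
red px [361. 192.] A 131 z 16.9 ctr [ 517.  -128.8] size [73.8 15. ] ang 75.3
red px [290. 224.] A 236 z 6.3 ctr [424.3  77.1] size [43.6 46.4] ang 89.9
red px [113. 259.] A 152 z 7.0 ctr [323.7 585.8] size [  9.7 146.6] ang 33.1
yel px [265. 223.] A 200 z 4.5 ctr [426.7 147.9] size [47.3 43.4] ang 5.9
grn px [283. 162.] A 60 z 10.7 ctr [606.2  95.3] size [47.  17.4] ang 82.1
grn px [317. 224.] A 234 z 11.0 ctr [424.7  -3.5] size [46.2 43.5] ang 0.2
teal px [332. 153.] A 203 z 6.3 ctr [632.3 -49. ] size [45.7 42.4] ang 68.0
teal px [274. 260.] A 205 z 6.6 ctr [321.2 121.5] size [45.6 41.6] ang 34.0
teal px [236. 267.] A 201 z 6.3 ctr [299.6 232.8] size [45.  41.3] ang 49.5
blue px [206. 169.] A 2696 z 3.6 ctr [583.4 321.9] size [125.8 185.1] ang 85.8
blue px [240. 224.] A 220 z 8.7 ctr [423.9 220.7] size [46.2 40.6] ang 0.2
blue px [357. 263.] A 406 z 112.9 ctr [325.3 -93.7] size [97.7 78.4] ang 62.8
white px [206. 119.] A 123 z 90.6 ctr [709.9 311. ] size [24.9 41. ] ang 0.3
white p
[... 1110 characters left out ...]
 96.4] ang 45.8
h84 px [367. 279.] A 45 z 83.5 ctr [ 279.8 -125.7] size [ 7.9 40. ] ang 11.2
h20 px [101. 133.] A 599 z 17.6 ctr [690.6 632.4] size [ 95.  226.7] ang 2.6
h20 px [263. 145.] A 108 z 22.4 ctr [646.4 175.3] size [69.8 69.5] ang 0.1
h20 px [283. 150.] A 233 z 20.6 ctr [639.4 101. ] size [61.3 39.4] ang 80.8
h20 px [143. 199.] A 989 z 20.6 ctr [511.1 504. ] size [267.9 105.7] ang 1.2
h20 px [ 62. 191.] A 64 z 20.3 ctr [515.4 729.9] size [43.  17.3] ang 1.7
h20 px [361. 192.] A 127 z 17.0 ctr [ 518.8 -124.9] size [82.3 14.8] ang 75.0
h20 px [345. 271.] A 199 z 20.8 ctr [292.9 -78. ] size [91.2 43.6] ang 26.5
h20 px [334. 263.] A 31 z 18.6 ctr [313.8 -48.9] size [17.2 19.8] ang 71.1
```

View pics/crop1.png

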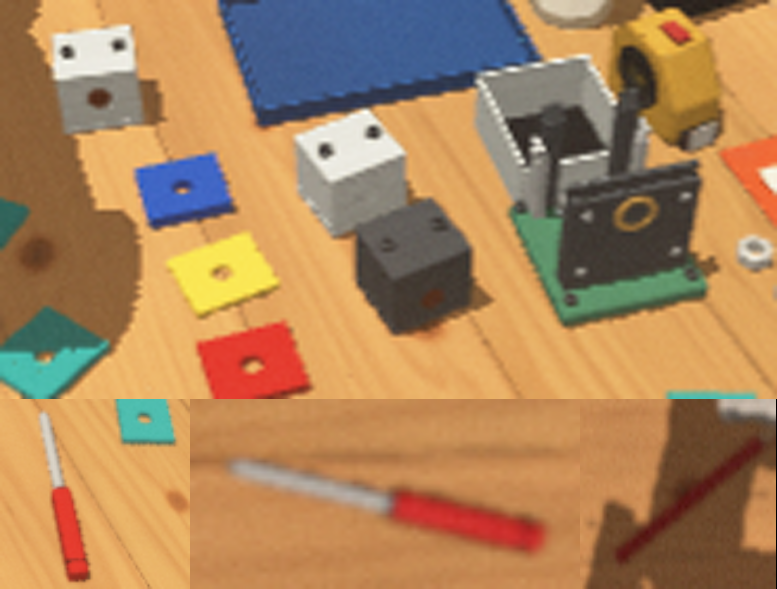

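Emit:
{"method": "play_rows", "body": {"increments": "1 0.021 -0.0245 0 -4;1 0.021 -0.0245 0 -4;1 0.021 -0.0245 0 -4;1 0.021 -0.0245 0 -4;1 0.021 -0.0245 0 -4;1 0.021 -0.0245 0 -4;1 0.021 -0.0245 0 -4;1 0.021 -0.0245 0 -4;1 0.021 -0.0245 0 -4;1 0.021 -0.0245 0 -4;1 0.021 -0.0245 0 -4;1 0.021 -0.0245 0 -4;1 0.021 -0.0245 0 -4;1 0.021 -0.0245 0 -4;1 0.021 -0.0245 0 -4;1 0.021 -0.0245 0 -4;1 0.021 -0.0245 0 -4;1 0.021 -0.0245 0 -4;1 0.021 -0.0245 0 -4;1 0.021 -0.0245 0 -4"}}

```text
t: 2.15
ee_pos: [585.9, 111.5, 222.4]
orientation: [-2.326, -2.112, 0.001]
ft_force: [1.0, -0.2, -0.1]
width: 87.5
```

```bash
cat >> h.py <<'E'
def state():
    o=ctrl.get_obs(); M=R.from_rotvec(o["orientation"]).as_matrix()
    print("t",round(o["t"],2),"tcp",np.round(o["ee_pos"],1),"jaw",round(np.degrees(np.arctan2(M[1,1],M[0,1])),2),"tilt",np.round(M[:2,2],4),"F",np.round(o["ft_force"],1),"M",np.round(o["moment"],2),"w",round(o["width"],1))
    return o
def grab(n,tag):
    d=cam(n); np.savez(tag+"0.npz",**{k:d[k] for k in["img","range_z","f","cx","cy","k1","R","o"]}); return d
E
python3 - <<'E'
from h import *
state(); d=grab("wrist","w1"); save(d["img"],"w1.png"); print(d["o"])
E
```

```text
t 2.15 tcp [585.9 111.5 222.4] jaw -5.52 tilt [-0.0005 -0.    ] F [ 1.  -0.2 -0.1] M [-0.06  0.03 -0.02] w 87.5
[593.77159728 187.30195467 383.81197891]
```

View pics/w1.png

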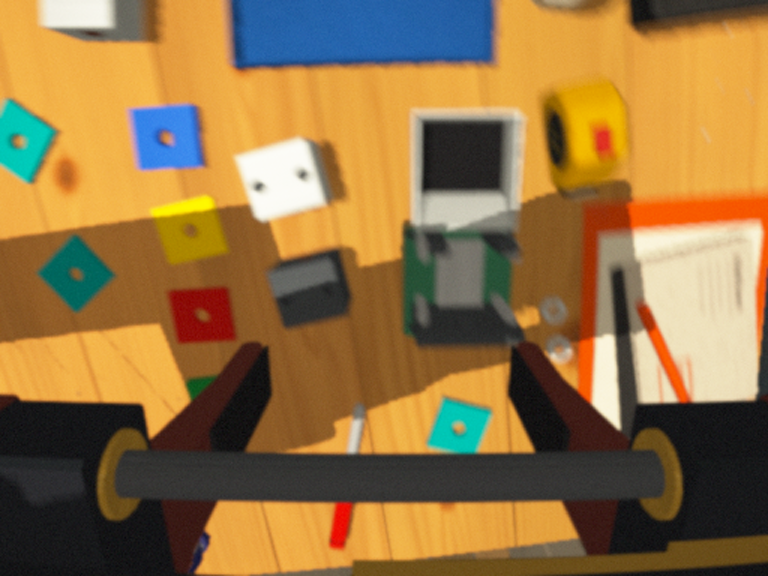

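```bash
cat >> h.py <<'E'
def comp(d,mask,name,amin=60,zz=None):
    C=cloud(d); n,l,s,c=cv2.connectedComponentsWithStats(mask.astype(np.uint8)); out=[]
    for i in range(1,n):
        if s[i,4]<amin: continue
        P=C[l==i]; z=np.median(P[:,2]) if zz is None else zz; q=np.argwhere(l==i)[:,::-1].astype(np.float32)
        W=plane(d,q,z)[:,:2].astype(np.float32); r=cv2.minAreaRect(W); out.append(r)
        print(name,"px",c[i].round(),"A",s[i,4],"z",round(float(np.median(P[:,2])),1),"ctr",np.round(r[0],1),"size",np.round(r[1],1),"ang",round(r[2],1))
    return out
def hsv(d):
    h=cv2.cvtColor(d["img"],cv2.COLOR_RGB2HSV); return h[...,0],h[...,1],h[...,2]
E
python3 - <<'E'
from h import *
d=load("w1"); C=cloud(d); Z=C[...,2]; H,S,V=hsv(d)
roi=np.zeros_like(H,bool); roi[:230,:]=1
print("bench",np.median(Z[120:135,370:380]),np.median(Z[160:170,200:210]))
comp(d,roi&(S>150)&(V>60)&((H<6)|(H>174)),"red"); comp(d,roi&(S>150)&(V>80)&(H>20)&(H<33),"yel");comp(d,roi&(S>150)&(V>60)&(H>105)&(H<125),"blue")
comp(d,roi&(Z>40)&(Z<52)&(V>0),"h46",150)
X,Y=C[...,0],C[...,1]; j=(X>590)&(X<690)&(Y>40)&(Y<240)
comp(d,j&(Z>17)&(Z<23),"bed20"); comp(d,j&(Z>78)&(Z<90),"h84",20); comp(d,j&(Z>60)&(Z<69),"h65",10); comp(d,j&(Z>38)&(Z<47),"tray",20);comp(d,j&(Z>5)&(Z<14)&(H>50)&(H<90)&(S>80),"base",20)
# height map of jig, 4mm grid, top heights
gx=np.arange(594,690,4); 
for y in range(236,44,-6):
    row=[]
    for x in gx:
        m=(abs(X-x-2)<2.5)&(abs(Y-y)<3.5); row.append("%3d"%np.percentile(Z[m],80) if m.sum() else " ..")
    print(y," ".join(row))
E
```

```text
bench 1.363093018569316 -0.5888127454705057
red px [402.  93.] A 82 z 64.5 ctr [731.1 185.3] size [ 6.9 10.6] ang 0.3
red px [135. 210.] A 1229 z 5.0 ctr [425.3  75.9] size [45.  49.3] ang 88.3
yel px [394.  83.] A 1737 z 60.8 ctr [726.5 190.3] size [43.4 61.7] ang 4.1
yel px [126. 152.] A 1641 z 3.1 ctr [427.7 147.6] size [55.3 48.7] ang 5.8
blue px [240.  20.] A 6678 z 2.6 ctr [582.1 277.4] size [ 44.8 186.6] ang 84.1
blue px [111.  91.] A 1435 z 7.2 ctr [427.1 219. ] size [42.7 47.4] ang 87.0
h46 px [48.  9.] A 914 z 45.3 ctr [393.6 302.8] size [18.2 52.6] ang 80.3
h46 px [459.   3.] A 481 z 42.7 ctr [814.2 267.5] size [ 9.5 87.8] ang 88.7
h46 px [383.  82.] A 757 z 47.2 ctr [727.1 196.2] size [45.6 65. ] ang 6.8
h46 px [309.  73.] A 235 z 42.0 ctr [646.3 213.4] size [ 2.9 72.7] ang 85.1
h46 px [185. 118.] A 2151 z 45.2 ctr [515.3 180.9] size [51.1 45.8] ang 9.2
h46 px [203. 193.] A 1873 z 45.1 ctr [522.6  99.7] size [50.6 46.4] ang 8.2
h46 px [312. 207.] A 198 z 46.1 ctr [640.3  72. ] size [60.9 10.2] ang 2.8
bed20 px [337. 100.] A 63 z 20.5 ctr [678. 183.] size [52.1  1.8] ang 8
[... 3705 characters left out ...]
  0   0
86   9   9   9   9   9  10  19  19  19  19  19  19  19  19  19  18   9   9   9   9   9   9   0   0
80   9  50  60  55   9  10  19  20  19  19  19  19  19  19  19  17  10  32  28   9   9   9   0   0
74  43  76  78  77  74  73  72  71  71  69  69  68  65  60  60  33   9  56  61  10   9   8   0   0
68  53  83  84  83  84  84  83  83  83  83  82  81  80  79  79  79  77  79  80  80   9   8  -1   0
62  26  75  75  75  75  75  75  83  83  83  83  83  83  84  84  84  84  84  84  84  10   0  -1   0
56  13  12  ..  ..  ..  ..  ..  ..  ..  ..  74  74  74  75  ..  ..  74  75  75  75  ..  ..   0   0
50  11  ..  ..  ..  ..  ..  ..  ..  ..  ..  ..  ..  ..  ..  ..  ..  ..  ..  ..  ..  ..  ..   0   0
```

```bash
python3 - <<'E'
from h import *
for n in ["top","side"]:
    d=load(n); C=cloud(d).reshape(-1,3)
    for lo,hi in [(70,90),(90,105),(105,140)]:
        m=(C[:,2]>lo)&(C[:,2]<hi)&(C[:,0]>300)&(C[:,0]<520)&(C[:,1]>-110)&(C[:,1]<60)
        P=C[m]
        if len(P): print(n,lo,"n",m.sum(),"maxy",np.sort(P[:,1])[-6:].round(),"x at maxy",P[P[:,1].argsort()[-6:],0].round(), "maxx",P[:,0].max().round())
    H,S,V=hsv(d); r=np.zeros_like(H,bool); r[190:300,150:340]=1
    comp(d,r&(S>100)&(V>50)&(H>45)&(H<80),"grn"+n)
d=load("side"); 
E
```

```text
top 70 n 122 maxy [-74. -74. -73. -73. -73. -73.] x at maxy [372. 375. 348. 367. 369. 375.] maxx 389.0
top 90 n 135 maxy [-75. -75. -75. -74. -73. -73.] x at maxy [360. 368. 371. 366. 370. 373.] maxx 376.0
top 105 n 204 maxy [-68. -67. -67. -66. -66. -66.] x at maxy [313. 304. 312. 308. 309. 312.] maxx 374.0
grntop px [317. 224.] A 234 z 11.0 ctr [424.7  -3.5] size [46.2 43.5] ang 0.2
side 70 n 62 maxy [-85. -85. -85. -85. -84. -83.] x at maxy [376. 376. 375. 376. 378. 378.] maxx 389.0
side 90 n 141 maxy [-76. -76. -76. -75. -75. -73.] x at maxy [360. 369. 367. 372. 374. 373.] maxx 376.0
side 105 n 263 maxy [-85. -84. -83. -80. -79. -78.] x at maxy [324. 323. 322. 322. 320. 321.] maxx 374.0
grnside px [231. 279.] A 463 z 9.6 ctr [423.2  -4.8] size [50.7 48.7] ang 3.8
```

Emit:
{"method": "play_rows", "body": {"increments": "0.8 -0.0135 -0.0096 -0.009 0.5;0.8 -0.0135 -0.0096 -0.009 0.5;0.8 -0.0135 -0.0096 -0.009 0.5;0.8 -0.0135 -0.0096 -0.009 0.5;0.8 -0.0135 -0.0096 -0.009 0.5;0.8 -0.0135 -0.0096 -0.009 0.5;0.8 -0.0135 -0.0096 -0.009 0.5;0.8 -0.0135 -0.0096 -0.009 0.5;0.8 -0.0135 -0.0096 -0.009 0.5;0.8 -0.0135 -0.0096 -0.009 0.5;0.8 -0.0135 -0.0096 -0.009 0;0.8 -0.0135 -0.0096 -0.009 0;0.8 0 0 -0.02 0;0.8 0 0 -0.02 0;0.8 0 0 -0.02 0;0.8 0 0 -0.02 0;0.8 0 0 -0.015 0;0.8 0 0 -0.009 0;0.8 0 0 0 0;0.8 0 0 0 0"}}

```text
t: 4.2
ee_pos: [423.5, -2.4, 10.9]
orientation: [2.228, 2.215, 0.0]
ft_force: [-1.3, -0.2, 0.2]
width: 70.3
```

```bash
python3 - <<'E'
from h import *
state(); d=grab("wrist","w2"); save(d["img"],"w2.png",1.2)
print(proj(d,[[424,-4,10],[424,-27,10],[424,19,10]]))
H,S,V=hsv(d); comp(d,(S>100)&(V>40)&(H>45)&(H<80),"grn")
E
```

```text
t 4.2 tcp [423.5  -2.4  10.9] jaw -0.34 tilt [0. 0.] F [-1.3 -0.2  0.2] M [-0.06  0.03  0.01] w 70.3
[[259.55682824 250.21874119]
 [259.78849431 286.708692  ]
 [259.30614914 210.66715434]]
grn px [258. 243.] A 6894 z 9.1 ctr [423.2  -1.6] size [49.3 48.2] ang 2.9
```

View pics/w2.png

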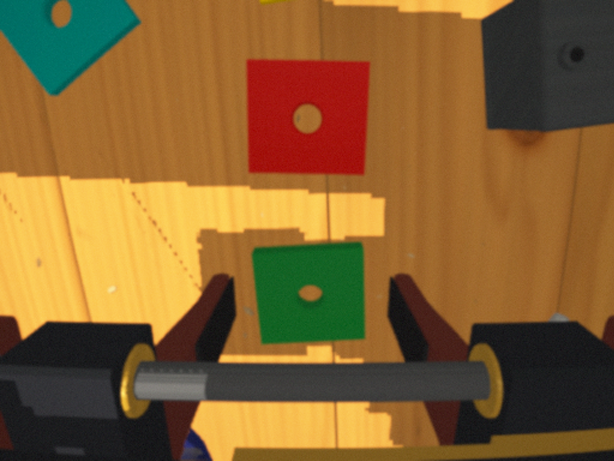

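```bash
python3 - <<'E'
from h import *
d=load("w2"); H,S,V=hsv(d)
print("hole",plane(d,[258.3,244],10), "corners",plane(d,np.array([[258,248],[361,243],[364,339],[263,343]])/1.2,[10]).round(1), plane(d,np.array([[307,118]])/1.2,6))
m=(S>150)&(V>60)&((H<6)|(H>174)); m[200:]=0; comp(d,m,"red")
E
```

```text
hole [[ 4.23333156e+02 -2.56808564e-01  1.00000000e+01]] corners [[400.6  21.4  10. ]
 [445.9  23.4  10. ]
 [448.9 -24.5  10. ]
 [400.7 -26.4  10. ]] [[422.61770248  76.43443676   6.        ]]
red px [256.  96.] A 8764 z 5.3 ctr [422.5  76.5] size [45.5 49.4] ang 88.6
```

Emit:
{"method": "play_rows", "body": {"increments": "0.8 0.0005 0.001 -0.008 0;0.8 0 0 0 0;0.4 0 0 0 0;0.4 0 0 0 0;0.4 0 0 0 0;0.4 0 0 0 0;0.4 0 0 0 0;0.4 0 0 0 0;0.4 0 0 0.01 0;0.4 0 0 0.03 0"}}

```text
t: 5.25
ee_pos: [422.2, -1.5, 41.9]
orientation: [-2.226, -2.212, 0.005]
ft_force: [0.9, -0.0, -0.4]
width: 49.6
```

Emit:
{"method": "play_rows", "body": {"increments": "0.4 0 0 0.045 0;0.4 0.0153 0.0071 0.045 -0.35;0.4 0.0153 0.0071 0 -0.35;0.4 0.0153 0.0071 0 -0.35;0.4 0.0153 0.0071 0 -0.35;0.4 0.0153 0.0071 0 -0.35;0.4 0.0153 0.0071 0 -0.35;0.4 0.0153 0.0071 0 -0.35;0.4 0.0153 0.0071 0 -0.35;0.4 0.0153 0.0071 0 -0.35;0.4 0.0153 0.0071 0 -0.35;0.4 0.0153 0.0071 0 -0.35;0.4 0.0153 0.0071 0 -0.35;0.4 0.0153 0.0071 0 -0.35;0.4 0.0153 0.0071 0 -0.35;0.4 0 0 0 0;0.4 0 0 0 0;0.4 0 0 0 0"}}

```text
t: 7.05
ee_pos: [636.9, 97.5, 132.6]
orientation: [-2.32, -2.117, 0.002]
ft_force: [0.6, -1.0, -0.9]
width: 49.7
```

```bash
python3 - <<'E'
from h import *
state(); d=grab("wrist","w3"); save(d["img"],"w3.png",1.2)
C=cloud(d); Z=C[...,2]; X,Y=C[...,0],C[...,1]; j=(X>580)&(X<690)&(Y>40)&(Y<240)
comp(d,j&(Z>78)&(Z<90),"h84",40); comp(d,j&(Z>60)&(Z<69),"h65",30); comp(d,j&(Z>37)&(Z<47),"tray",200)
E
```

```text
t 7.05 tcp [636.9  97.5 132.6] jaw -5.24 tilt [-0.0012 -0.0002] F [ 0.6 -1.  -0.9] M [-0.09  0.02 -0.01] w 49.7
h84 px [292. 173.] A 145 z 83.3 ctr [662.1 127. ] size [ 5.4 11.4] ang 84.8
h84 px [226. 174.] A 140 z 83.6 ctr [617.6 130.8] size [ 4.8 11.4] ang 84.7
h84 px [260. 254.] A 113 z 80.1 ctr [634.7  68.3] size [ 6.4 13.8] ang 84.8
h65 px [230. 164.] A 44 z 64.9 ctr [619.  133.7] size [ 5.8 12.5] ang 60.5
h65 px [288. 164.] A 43 z 64.6 ctr [660.6 129.6] size [13.6  6.5] ang 27.6
h65 px [215. 176.] A 97 z 63.1 ctr [608.3 125.7] size [12.9  5.2] ang 82.6
h65 px [303. 175.] A 100 z 63.0 ctr [670.8 120.7] size [12.8  5.3] ang 81.8
tray px [258.  81.] A 1385 z 39.7 ctr [643.5 175. ] size [80.7 74.3] ang 85.4
```

View pics/w3.png

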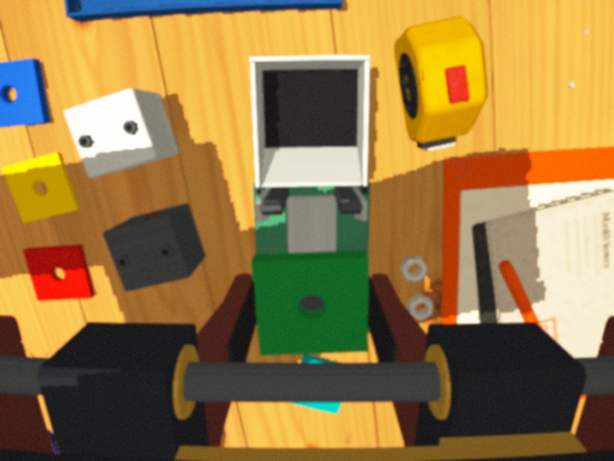

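Emit:
{"method": "play_rows", "body": {"increments": "0.4 0 0.001 -0.02 0;0.4 0 0 -0.02 0;0.4 0 0 -0.02 0;0.4 0 0 -0.009 0;0.4 0 0 -0.009 0;0.4 0 0 -0.009 0;0.4 0 0 -0.009 0;0.4 0 0 -0.009 0;0.4 0 0 -0.004 0;0.4 0 0 0 0;0.4 0 0 0 0"}}

```text
t: 8.2
ee_pos: [638.2, 98.9, 23.7]
orientation: [2.321, 2.117, 0.0]
ft_force: [-0.9, -0.4, -0.3]
width: 50.0
```

```bash
python3 -c "
from h import *
state()"
```

```text
t 8.2 tcp [638.2  98.9  23.7] jaw -5.24 tilt [0.0003 0.    ] F [-0.9 -0.4 -0.3] M [-0.07  0.02 -0.01] w 50.0
```

Emit:
{"method": "play_rows", "body": {"increments": "0.74 0 0 -0.001 0;0.74 0 0 0 0;0.74 0 0 0 0;0.74 0 0 0.03 0;0.74 0 0 0.04 0;0.74 0 0 0.04 0;0.8 -0.0214 -0.0023 0 0.38;0.8 -0.0214 -0.0023 0 0.38;0.8 -0.0214 -0.0023 0 0.38;0.8 -0.0214 -0.0023 0 0.38;0.8 -0.0214 -0.0023 0 0.38;0.8 -0.0214 -0.0023 0 0.38;0.8 -0.0214 -0.0023 0 0.38;0.8 -0.0214 -0.0023 0 0.38;0.8 -0.0214 -0.0023 0 0.38;0.8 -0.0214 -0.0023 0 0.38;0.8 0 0 -0.03 0;0.8 0 0 -0.03 0;0.8 0 0 -0.03 0;0.8 0 0 0 0"}}

```text
t: 10.2
ee_pos: [421.9, 75.6, 40.4]
orientation: [-2.247, -2.191, 0.007]
ft_force: [-0.2, -0.2, 0.5]
width: 70.2
```

```bash
python3 - <<'E'
from h import *
state(); d=grab("wrist","w4"); H,S,V=hsv(d)
m=(S>150)&(V>60)&((H<6)|(H>174)); m[:150]=0; 
Y=cloud(d)[...,1]; X=cloud(d)[...,0]; m&=(abs(X-424)<35)&(abs(Y-76)<35); comp(d,m,"red")
E
```

```text
t 10.2 tcp [421.9  75.6  40.4] jaw -1.44 tilt [-0.0055 -0.0008] F [-0.2 -0.2  0.5] M [-0.03  0.06  0.02] w 70.2
red px [260. 222.] A 4826 z 5.1 ctr [422.6  77.2] size [46.5 49.2] ang 88.6
```

Emit:
{"method": "play_rows", "body": {"increments": "0.8 0 0.001 -0.015 0;0.8 0 0 -0.013 0;0.8 0 0 -0.0105 0;0.8 0 0 0 0;0.4 0 0 0 0;0.4 0 0 0 0;0.4 0 0 0 0;0.4 0 0 0 0;0.4 0 0 0 0;0.4 0 0 0.015 0;0.4 0 0 0.04 0;0.4 0 0 0.04 0;0.4 0.02 0 0.035 0;0.4 0.02 0.002 0 -0.4;0.4 0.02 0.002 0 -0.4;0.4 0.02 0.002 0 -0.4;0.4 0.02 0.002 0 -0.4;0.4 0.02 0.002 0 -0.4;0.4 0.02 0.002 0 -0.4;0.4 0.02 0.002 0 -0.4"}}

```text
t: 12.25
ee_pos: [584.6, 91.0, 134.1]
orientation: [-2.302, -2.137, 0.001]
ft_force: [0.3, 1.0, 0.8]
width: 48.4
```

Emit:
{"method": "play_rows", "body": {"increments": "0.4 0.02 0.002 0 -0.4;0.4 0.02 0.002 0 -0.4;0.4 0.014 0.004 0 -0.2;0.4 0 0 0 0;0.4 0 0 0 0"}}

```text
t: 12.75
ee_pos: [637.2, 98.8, 133.7]
orientation: [-2.32, -2.117, 0.002]
ft_force: [-0.1, 0.7, -1.0]
width: 48.9
```

```bash
python3 -c "
from h import *
state()"
```

```text
t 12.75 tcp [637.2  98.8 133.7] jaw -5.23 tilt [-0.0013 -0.0002] F [-0.1  0.7 -1. ] M [-0.06  0.1   0.03] w 48.9
```

Emit:
{"method": "play_rows", "body": {"increments": "0.4 0 0 -0.02 0;0.4 0 0 -0.02 0;0.4 0 0 -0.02 0;0.4 0 0 -0.01 0;0.4 0 0 -0.01 0;0.4 0 0 -0.01 0;0.4 0 0 -0.007 0;0.4 0 0 -0.004 0;0.4 0 0 0 0;0.74 0 0 -0.0005 0;0.74 0 0 0 0;0.74 0 0 0 0;0.74 0 0 0.03 0;0.74 0 0 0.035 0;0.74 0 0 0.035 0;0.8 -0.02 0.018 0 -0.3;0.8 -0.02 0.018 0 -0.3;0.8 -0.02 0.018 0 -0.3;0.8 -0.02 0.018 0 -0.3;0.8 -0.02 0.018 0 -0.3"}}

```text
t: 14.75
ee_pos: [537.3, 189.5, 132.8]
orientation: [2.349, 2.086, 0.001]
ft_force: [0.7, 0.4, -0.3]
width: 70.3
```

Emit:
{"method": "play_rows", "body": {"increments": "0.8 -0.02 0.018 0 -0.3;0.8 -0.02 0.018 0 -0.3;0.8 -0.02 0.018 0 -0.3;0.8 -0.02 0.018 0 -0.3;0.8 -0.02 0.018 0 -0.3;0.8 -0.02 0.018 0 -0.3;0.8 -0.022 0.021 0 -0.3;0.8 0 0 -0.02 0;0.8 0 0 -0.02 0;0.8 0 0 0 0"}}

```text
t: 15.75
ee_pos: [394.6, 317.2, 91.0]
orientation: [-2.385, -2.044, 0.006]
ft_force: [-0.3, 0.6, 0.3]
width: 70.1
```

```bash
python3 - <<'E'
from h import *
state(); d=grab("wrist","w5"); save(d["img"],"w5.png",1.2); C=cloud(d); Z=C[...,2]
comp(d,(Z>40)&(Z<52)&(abs(C[...,0]-395)<50)&(abs(C[...,1]-318)<50),"h46")
t=grab("top","t5"); Ct=cloud(t); m=(abs(Ct[...,0]-637)<14)&(abs(Ct[...,1]-98.5)<20); print("nest top z",np.percentile(Ct[m][:,2],[10,50,90]).round(1))
H,S,V=hsv(t); Z=Ct[...,2]; comp(t,(S>120)&((H<6)|(H>174))&(abs(Ct[...,0]-637)<45)&(abs(Ct[...,1]-98)<45),"redinnest",30)
E
```

```text
t 15.75 tcp [394.6 317.2  91. ] jaw -8.81 tilt [-0.003  -0.0023] F [-0.3  0.6  0.3] M [-0.12  0.08  0.03] w 70.1
h46 px [258. 215.] A 4651 z 45.1 ctr [394.2 319.7] size [46.3 49.6] ang 81.2
nest top z [32.8 36.4 39.3]
redinnest px [283. 149.] A 289 z 36.5 ctr [639.4  98.2] size [49.9 50.6] ang 85.1
```

View pics/w5.png

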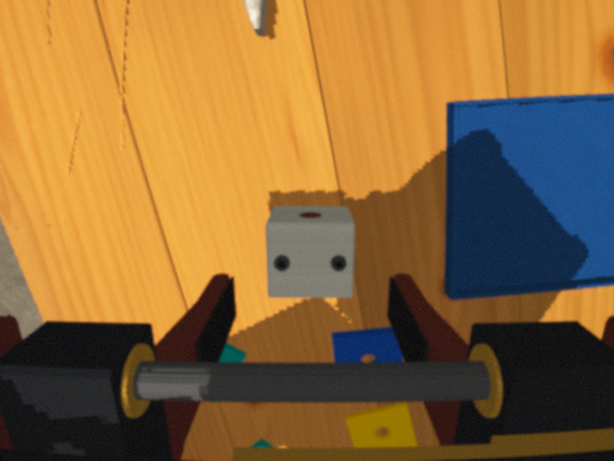

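Emit:
{"method": "play_rows", "body": {"increments": "0.8 0 0.001 -0.03 0;0.8 0 0.001 -0.03 0;0.8 0 0 -0.015 0;0.8 0 0 -0.007 0;0.8 0 0 0 0;0.4 0 0 0 0;0.4 0 0 0 0;0.4 0 0 0 0;0.4 0 0 0 0;0.4 0 0 0 0;0.4 0 0 0.02 0;0.4 0 0 0.035 0;0.4 0 0 0.035 0;0.4 0.01 -0.009 0.035 0.3;0.4 0.0195 -0.0177 0 0.3;0.4 0.0195 -0.0177 0 0.3;0.4 0.0195 -0.0177 0 0.3;0.4 0.0195 -0.0177 0 0.3;0.4 0.0195 -0.0177 0 0.3;0.4 0.0195 -0.0177 0 0.3"}}

```text
t: 17.85
ee_pos: [523.4, 203.7, 135.6]
orientation: [-2.348, -2.087, 0.001]
ft_force: [0.6, 0.6, -2.2]
width: 49.7
```

Emit:
{"method": "play_rows", "body": {"increments": "0.4 0.0195 -0.0177 0 0.3;0.4 0.0195 -0.0177 0 0.3;0.4 0.0195 -0.0177 0 0.3;0.4 0.0195 -0.0177 0 0.3;0.4 0.0195 -0.0177 0 0.3;0.4 0.0195 -0.0177 0 0;0.4 0 0 0 0;0.4 0 0 0 0;0.4 0 0 0 0"}}

```text
t: 18.75
ee_pos: [638.9, 98.9, 135.3]
orientation: [-2.32, -2.117, 0.002]
ft_force: [0.2, -0.2, -2.9]
width: 49.9
```

```bash
python3 - <<'E'
from h import *
state(); d=grab("wrist","w6"); C=cloud(d); Z=C[...,2]
comp(d,(Z>150)&(Z<180)&(abs(C[...,0]-637)<50)&(abs(C[...,1]-98)<50),"blk")
X,Y=C[...,0],C[...,1]; j=(X>580)&(X<690)&(Y>40)&(Y<240)
comp(d,j&(Z>78)&(Z<90),"h84",40)
E
```

```text
t 18.75 tcp [638.9  98.9 135.3] jaw -5.23 tilt [-0.0015 -0.0001] F [ 0.2 -0.2 -2.9] M [-0.07 -0.   -0.01] w 49.9
blk px [259. 263.] A 10212 z 168.7 ctr [640.2 107.4] size [38.9 78. ] ang 84.8
h84 px [289. 174.] A 137 z 83.3 ctr [662.2 126.9] size [ 4.8 11.5] ang 84.9
h84 px [223. 175.] A 131 z 83.5 ctr [617.7 130.3] size [ 4.8 11.6] ang 84.7
```

Emit:
{"method": "play_rows", "body": {"increments": "0.4 -0.0017 0 -0.02 0;0.4 0 0 -0.02 0;0.4 0 0 -0.01 0;0.4 0 0 -0.01 0;0.4 0 0 -0.01 0;0.4 0 0 -0.008 0;0.4 0 0 -0.006 0;0.4 0 0 -0.003 0;0.4 0 0 -0.002 0;0.4 0 0 0 0;0.4 0 0 0 0"}}

```text
t: 19.9
ee_pos: [638.4, 98.5, 47.6]
orientation: [2.321, 2.117, 0.0]
ft_force: [-4.8, -0.0, 6.8]
width: 49.8
```

```bash
python3 -c "
from h import *
state()"
```

```text
t 19.9 tcp [638.4  98.5  47.6] jaw -5.25 tilt [0.0001 0.    ] F [-4.8 -0.   6.8] M [-0.06  0.89  0.06] w 49.8
```

Emit:
{"method": "play_rows", "body": {"increments": "0.4 -0.0015 0 0 0;0.4 0 0 -0.001 0;0.4 0 0 0 0"}}

```text
t: 20.2
ee_pos: [638.3, 98.5, 47.6]
orientation: [2.319, 2.116, 0.004]
ft_force: [-2.3, -1.7, 11.4]
width: 49.5
```

```bash
python3 -c "
from h import *
state()"
```

```text
t 20.2 tcp [638.3  98.5  47.6] jaw -5.24 tilt [0.003  0.0002] F [-2.3 -1.7 11.4] M [-0.31  0.65  0.04] w 49.5
```

Emit:
{"method": "play_rows", "body": {"increments": "0.74 0 0 0.001 0;0.74 0 0 0 0;0.74 0 0 0 0;0.74 0 0 0.03 0;0.74 0 0 0.04 0;0.74 0 0 0.04 0;0.74 0 0 0 0;0.74 0 0 0 0"}}

```text
t: 21.0
ee_pos: [637.3, 98.6, 157.4]
orientation: [2.32, 2.117, 0.003]
ft_force: [0.2, 0.8, -0.4]
width: 64.8
```

```bash
python3 - <<'E'
from h import *
state(); d=grab("wrist","w7"); save(d["img"],"w7.png",1.2); C=cloud(d); Z=C[...,2]
X,Y=C[...,0],C[...,1]; j=(X>580)&(X<690)&(Y>40)&(Y<240); H,S,V=hsv(d)
comp(d,j&(Z>76)&(Z<90)&(V>100),"blk",40);comp(d,j&(Z>78)&(Z<90)&(V<100),"h84",40)
P=C[j&(Z>76)&(Z<90)&(V>120)&(Y<118)&(Y>78)]; A=np.c_[P[:,:2]-P[:,:2].mean(0),np.ones(len(P))]; print(np.linalg.lstsq(A,P[:,2],rcond=None)[0])
E
```

```text
t 21.0 tcp [637.3  98.6 157.4] jaw -5.24 tilt [0.0019 0.0003] F [ 0.2  0.8 -0.4] M [-0.13  0.08 -0.02] w 64.8
blk px [261. 206.] A 3454 z 81.1 ctr [638.7  97.3] size [46.4 49.6] ang 84.7
h84 px [229. 168.] A 107 z 83.4 ctr [617.8 130.4] size [ 5.3 11.2] ang 84.7
h84 px [288. 167.] A 119 z 83.6 ctr [662.1 127.1] size [ 5.3 11.2] ang 84.8
h84 px [239. 210.] A 90 z 84.6 ctr [622.5  98.1] size [8.  7.7] ang 40.5
h84 px [281. 209.] A 92 z 84.6 ctr [654.2  95.6] size [8.1 7.7] ang 85.6
h84 px [259. 243.] A 886 z 82.4 ctr [634.4  68.5] size [ 9.6 72.9] ang 84.7
[-1.81095998e-03 -1.23870862e-04  8.10896490e+01]
```

View pics/w7.png

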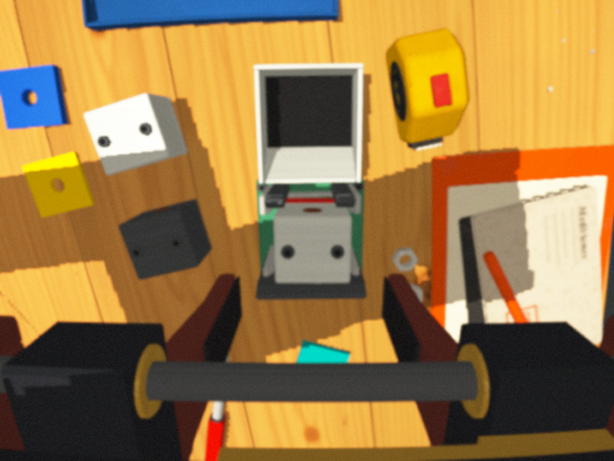

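Emit:
{"method": "play_rows", "body": {"increments": "0.74 -0.0106 -0.02 -0.003 -0.87;0.74 -0.0106 -0.02 -0.003 -0.87;0.74 -0.0106 -0.02 -0.003 -0.87;0.74 -0.0106 -0.02 -0.003 -0.87;0.74 -0.0106 -0.02 -0.003 -0.87;0.74 -0.0106 -0.02 -0.003 -0.87;0.5 -0.0106 -0.02 -0.003 -0.87;0.5 -0.0106 -0.02 -0.003 -0.87;0.5 -0.0106 -0.02 -0.003 -0.87;0.5 -0.0106 -0.02 -0.003 -0.87;0.5 -0.0106 -0.02 -0.003 -0.87;0.5 0 0 -0.02 0;0.5 0 0 -0.02 0;0.5 0 0 0 0;0.5 0 0 0 0"}}

```text
t: 22.55
ee_pos: [519.2, -121.2, 82.5]
orientation: [-2.487, -1.915, 0.003]
ft_force: [-0.2, -0.5, 0.4]
width: 43.7
```

```bash
cat > drift.py <<'E'
from h import *
import sys
state(); d=grab("wrist",sys.argv[1]); H,S,V=hsv(d); C=cloud(d); X,Y,Z=C[...,0],C[...,1],C[...,2]
m=(S>130)&(V>50)&((H<6)|(H>174))&(Z>9)&(Z<22)&(abs(X-float(sys.argv[2]))<90)&(abs(Y-float(sys.argv[3]))<90)
r=comp(d,m,"grip",300); print("pts",len(C[m]))
E
python3 drift.py w8 520 -122; python3 - <<'E'
from h import *
d=load("w8"); save(d["img"],"w8.png",1.2)
E
```

```text
t 22.55 tcp [ 519.2 -121.2   82.5] jaw -14.81 tilt [-0.0032  0.0008] F [-0.2 -0.5  0.4] M [-0.04  0.09  0.03] w 43.7
grip px [260. 216.] A 1804 z 14.9 ctr [ 517.5 -128.2] size [74.5 14.8] ang 75.2
pts 1804
```

View pics/w8.png

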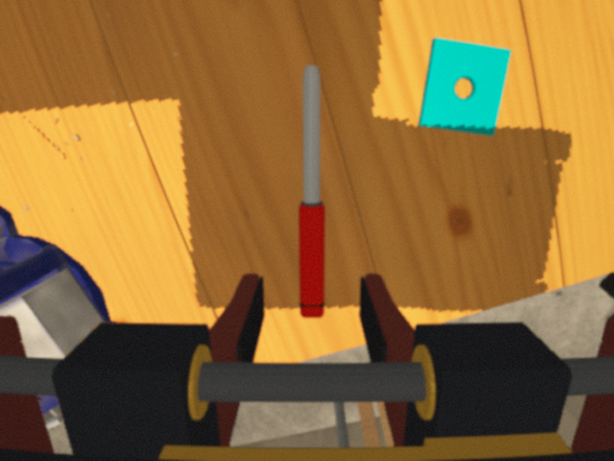

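Emit:
{"method": "play_rows", "body": {"increments": "0.5 -0.0002 -0.001 -0.03 0;0.5 0 0 -0.03 0;0.5 0 0 -0.013 0;0.5 0 0 -0.0065 0;0.5 0 0 0 0;0.05 0 0 0 0;0.05 0 0 0 0;0.05 0 0 0 0;0.05 0 0 0 0;0.05 0 0 0 0;0.05 0 0 0 0;0.05 0 0 0 0"}}

```text
t: 23.8
ee_pos: [520.2, -122.5, 4.7]
orientation: [2.489, 1.916, 0.0]
ft_force: [-0.9, 0.3, 6.7]
width: 15.8
```

```bash
python3 -c "
from h import *
state()"
```

```text
t 23.8 tcp [ 520.2 -122.5    4.7] jaw -14.82 tilt [ 0.0004 -0.0001] F [-0.9  0.3  6.7] M [ 0.01  0.36 -0.  ] w 15.8
```

Emit:
{"method": "play_rows", "body": {"increments": "0.05 0 0 0.01 0;0.05 0 0 0.022 0;0.05 0 0 0.022 0;0.05 0.0128 0.0065 0 1.2;0.05 0.0128 0.0065 0 1.2;0.05 0.0128 0.0065 0 1.2;0.05 0.0128 0.0065 0 1.2;0.05 0.0128 0.0065 0 1.2;0.05 0.0128 0.0065 0 1.2;0.05 0.0128 0.0065 0 1.2;0.05 0.0128 0.0065 0 1.2;0.05 0 0 0 0;0.05 0 0 0 0;0.05 0 0 0 0"}}

```text
t: 25.2
ee_pos: [621.7, -70.6, 58.0]
orientation: [-2.32, -2.117, 0.001]
ft_force: [-0.6, 0.4, -0.7]
width: 15.7
```

```bash
cat > rod.py <<'E'
from h import *
import sys
def fit(d,show=None):
    # rod+grip: points above bench in front of plate, near the jig axis line
    C=cloud(d); X,Y,Z=C[...,0],C[...,1],C[...,2]; H,S,V=hsv(d)
    ax=633.6+0.0906*(Y-60.7)
    m=(abs(X-ax)<22)&(Y<58)&(Y>-80)&(Z>40)&(Z<90)
    red=m&(S>130)&((H<6)|(H>174)); rod=m&(S<90)&(V>40)&(Y>-35)
    for n,k in (("grip",red),("rod",rod)):
        P=C[k]
        if len(P)<20: print(n,"few",len(P)); continue
        bins=np.arange(-80,60,10)
        for b in bins:
            q=P[(P[:,1]>=b)&(P[:,1]<b+10)]
            if len(q)>8:
                x0,x1=np.percentile(q[:,0],[3,97]); print(n,b+5,"x mid",round((x0+x1)/2,1),"w",round(x1-x0,1),"ztop",round(np.percentile(q[:,2],75),1),len(q), "axis err",round((x0+x1)/2-(633.6+0.0906*(np.median(q[:,1])-60.7)),1))
    print("max y rod",np.sort(C[rod][:,1])[-5:].round(1) if rod.sum()>5 else None)
if __name__=="__main__":
    state(); d=grab("wrist",sys.argv[1]); fit(d); save(d["img"],sys.argv[1]+".png",1.2)
E
python3 rod.py w9
```

```text
t 25.2 tcp [621.7 -70.6  58. ] jaw -5.23 tilt [-0.001  0.   ] F [-0.6  0.4 -0.7] M [-0.09  0.06 -0.02] w 15.7
grip -75 x mid 621.8 w 15.6 ztop 68.7 547 axis err 0.5
grip -65 x mid 626.6 w 23.4 ztop 69.2 737 axis err 4.3
grip -55 x mid 622.2 w 28.2 ztop 74.0 1013 axis err -0.7
grip -45 x mid 624.4 w 14.3 ztop 68.4 579 axis err 0.3
rod -35 x mid 625.5 w 9.0 ztop 65.2 185 axis err 0.3
rod -25 x mid 626.3 w 9.3 ztop 65.2 400 axis err 0.5
rod -15 x mid 627.3 w 9.1 ztop 65.2 417 axis err 0.5
rod -5 x mid 628.0 w 8.8 ztop 65.3 419 axis err 0.3
rod 5 x mid 628.8 w 9.3 ztop 65.3 465 axis err 0.3
rod 15 x mid 629.8 w 9.2 ztop 65.4 475 axis err 0.3
rod 25 x mid 630.7 w 9.0 ztop 65.3 488 axis err 0.3
rod 35 x mid 631.5 w 8.7 ztop 64.9 395 axis err 0.3
max y rod [38.7 38.7 39.  39.  39.2]
```

View pics/w9.png

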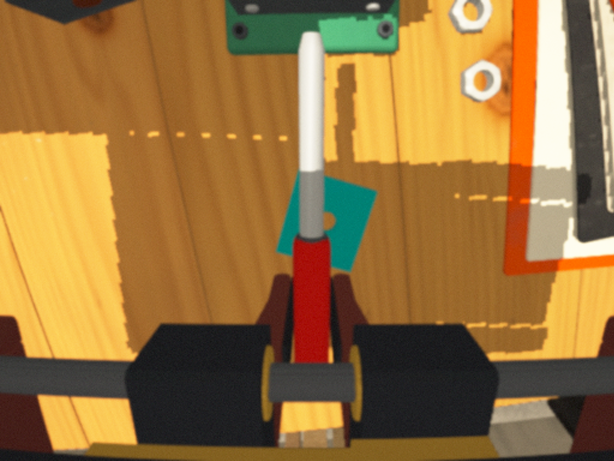

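Emit:
{"method": "play_rows", "body": {"increments": "0.05 0.0006 0.01 0 0;0.05 0.0009 0.01 0 0;0.05 0.0004 0.005 0 0;0.05 0.0004 0.005 0 0;0.05 0 0 0 0"}}

```text
t: 25.75
ee_pos: [624.8, -39.6, 58.2]
orientation: [2.319, 2.119, 0.0]
ft_force: [-0.1, 0.3, -1.6]
width: 15.7
```

```bash
python3 -c "
from h import *
state()"
```

```text
t 25.75 tcp [624.8 -39.6  58.2] jaw -5.15 tilt [0. 0.] F [-0.1  0.3 -1.6] M [-0.08  0.06  0.  ] w 15.7
```

Emit:
{"method": "play_rows", "body": {"increments": "0.05 0.00018 0.002 0 0;0.05 0.00018 0.002 0 0;0.05 0.00018 0.002 0 0;0.05 0.00018 0.002 0 0;0.05 0.00018 0.002 0 0;0.05 0.00018 0.002 0 0;0.05 0.00018 0.002 0 0;0.05 0.00018 0.002 0 0;0.05 0.00018 0.002 0 0;0.05 0.00018 0.002 0 0;0.05 0.00018 0.002 0 0;0.05 0.00018 0.002 0 0"}}

```text
t: 26.95
ee_pos: [626.8, -17.6, 58.2]
orientation: [2.32, 2.117, -0.002]
ft_force: [-0.3, -6.3, -0.6]
width: 15.8
```

```bash
python3 -c "
from h import *
state()"
```

```text
t 26.95 tcp [626.8 -17.6  58.2] jaw -5.22 tilt [-0.0002 -0.0014] F [-0.3 -6.3 -0.6] M [-1.26  0.16 -0.03] w 15.8
```

Emit:
{"method": "play_rows", "body": {"increments": "0.05 0.00018 0.002 0 0;0.05 0.00018 0.002 0 0;0.05 0.00018 0.002 0 0;0.05 0.00018 0.002 0 0;0.05 0.00018 0.002 0 0;0.05 0.00018 0.002 0 0;0.05 0.00018 0.002 0 0;0.05 0.00018 0.002 0 0;0.05 0.00018 0.002 0 0;0.05 0.00018 0.002 0 0;0.05 0.00018 0.002 0 0;0.05 0.00018 0.002 0 0;0.05 0.00018 0.002 0 0;0.05 0.00018 0.002 0 0;0.05 0.00018 0.002 0 0;0.05 0.00018 0.002 0 0;0.05 0.00018 0.002 0 0;0.05 0.00018 0.002 0 0"}}

```text
t: 28.75
ee_pos: [630.2, 19.8, 58.2]
orientation: [-2.32, -2.118, -0.0]
ft_force: [-0.4, 0.6, -1.6]
width: 15.5
```

```bash
python3 -c "
from h import *
state()"
```

```text
t 28.75 tcp [630.2  19.8  58.2] jaw -5.21 tilt [-0.      0.0001] F [-0.4  0.6 -1.6] M [-0.11  0.08 -0.01] w 15.5
```

Emit:
{"method": "play_rows", "body": {"increments": "0.05 0.00018 0.002 0 0;0.05 0.00018 0.002 0 0;0.05 0.00018 0.002 0 0;0.05 0.00009 0.001 0 0;0.05 0.00009 0.001 0 0;0.05 0 0 0 0"}}

```text
t: 29.35
ee_pos: [630.9, 27.6, 58.2]
orientation: [2.32, 2.118, 0.0]
ft_force: [-0.1, -0.5, -1.3]
width: 15.6
```

```bash
cat > pins.py <<'E'
from h import *
import sys
state(); d=grab("wrist",sys.argv[1]); C=cloud(d); X,Y,Z=C[...,0],C[...,1],C[...,2]
if len(sys.argv)>2: save(d["img"],sys.argv[1]+".png",1.2)
H,S,V=hsv(d)
# tray interior in jig coordinates about tray centre (643.5,175)
dx,dy=X-643.5,Y-175; u=0.0906*dx+0.9959*dy; v=-0.9959*dx+0.0906*dy
m=(abs(u)<36)&(abs(v)<32)&(Z>6)&(Z<28)&(u>-15)
comp(d,m,"in tray",60)
k=(abs(u+46+30)<60)&(abs(v)<12)&(Z>45); print("nose max u from nest:", )
P=C[(abs(v)<12)&(u>-80+26)&(u<-10)&(Z>50)&(Z<75)]; 
if len(P): print("rod tip past stops, u-nest",(0.0906*(P[:,0]-637)+0.9959*(P[:,1]-98.5)).max().round(1))
E
python3 pins.py w10 1
```

```text
t 29.35 tcp [630.9  27.6  58.2] jaw -5.21 tilt [0. 0.] F [-0.1 -0.5 -1.3] M [-0.11  0.04 -0.02] w 15.6
nose max u from nest:
rod tip past stops, u-nest 39.0
```

View pics/w10.png

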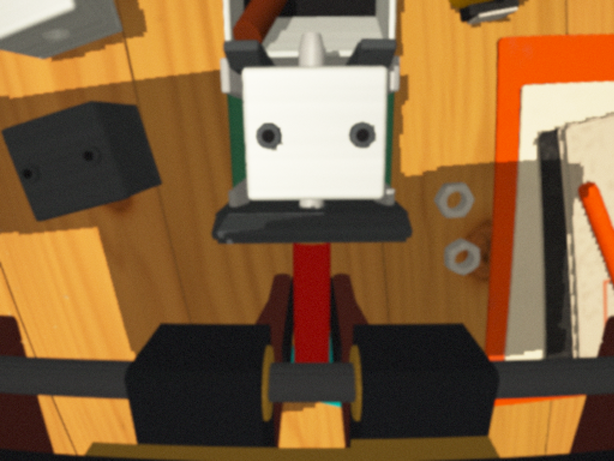

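Emit:
{"method": "play_rows", "body": {"increments": "0.05 -0.0009 -0.01 0 0;0.05 -0.0014 -0.015 0 0;0.05 -0.0014 -0.015 0 0;0.05 -0.0014 -0.015 0 0;0.05 -0.0014 -0.015 0 0;0.05 -0.0014 -0.015 0 0;0.05 -0.0014 -0.015 0 0;0.05 -0.0018 -0.02 0 0;0.05 -0.02 0 0 0;0.05 -0.02 0 0 0;0.05 -0.02 0 0 0;0.05 0 0 -0.02 0;0.05 0 0 -0.02 0;0.05 0 0 -0.008 0;0.05 0 0 -0.003 0;0.05 0 0 0 0;0.05 0 0 0 0"}}

```text
t: 31.1
ee_pos: [560.4, -92.7, 7.8]
orientation: [2.32, 2.118, 0.001]
ft_force: [-0.4, -1.5, -1.3]
width: 16.0
```

```bash
python3 -c "
from h import *
state()"
```

```text
t 31.1 tcp [560.4 -92.7   7.8] jaw -5.21 tilt [ 0.001  -0.0002] F [-0.4 -1.5 -1.3] M [-0.13  0.09 -0.05] w 16.0
```

Emit:
{"method": "play_rows", "body": {"increments": "0.05 0 0 -0.003 0;0.05 0 0 0 0;0.35 0 0 0 0;0.35 0 0 0 0;0.35 0 0 0 0;0.35 0 0 0.03 0;0.4 0 0 0.04 0;0.6 0 0 0.04 0;0.74 0.005 0.0125 0.03 0;0.74 0.0078 0.0195 0 0;0.74 0.0078 0.0195 0 0;0.74 0.0078 0.0195 0 0;0.74 0.0078 0.0195 0 0;0.74 0.0078 0.0195 0 0;0.74 0.0078 0.0195 0 0;0.74 0.0078 0.0195 0 0;0.74 0.0078 0.0195 0 0;0.74 0.0078 0.0195 0 0;0.74 0.0018 0.0025 0 0;0.74 0 0 0 0"}}

```text
t: 33.1
ee_pos: [636.8, 98.5, 144.0]
orientation: [-2.319, -2.12, 0.001]
ft_force: [0.6, -0.0, 1.0]
width: 65.2
```

```bash
python3 pins.py w11 1; python3 - <<'E'
from h import *
d=load("w11"); C=cloud(d); X,Y,Z=C[...,0],C[...,1],C[...,2]; H,S,V=hsv(d); j=(X>580)&(X<690)&(Y>40)&(Y<240)
comp(d,j&(Z>76)&(Z<90)&(V>120),"blk",40)
dx,dy=X-643.5,Y-175; u=0.0906*dx+0.9959*dy; v=-0.9959*dx+0.0906*dy
m=(abs(u)<40)&(abs(v)<34)&(H<12)&(S>90); P=C[m]; print("pin",m.sum(),"u",np.percentile(u[m],[2,50,98]).round(),"v",np.percentile(v[m],[2,50,98]).round(),"z",np.percentile(Z[m],[2,50,98]).round())
E
```

```text
t 33.1 tcp [636.8  98.5 144. ] jaw -5.14 tilt [-0.0003 -0.0002] F [ 0.6 -0.   1. ] M [-0.09  0.1   0.01] w 65.2
in tray px [240. 112.] A 309 z 18.7 ctr [626.4 168. ] size [20.5 13.8] ang 59.4
nose max u from nest:
rod tip past stops, u-nest 24.9
blk px [262. 206.] A 3797 z 81.1 ctr [639.2 101.2] size [46.2 49.5] ang 85.4
pin 886 u [-36. -16.   0.] v [-1. 20. 31.] z [  2.  30. 305.]
```

View pics/w11.png

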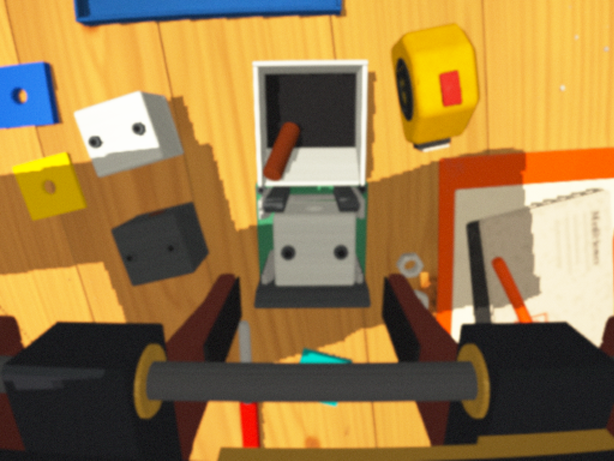

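Emit:
{"method": "play_rows", "body": {"increments": "0.74 0.0015 0.001 -0.03 0;0.74 0 0 -0.03 0;0.74 0 0 -0.02 0;0.74 0 0 -0.012 0;0.74 0 0 -0.006 0;0.74 0 0 0 0;0.4 0 0 0 0;0.4 0 0 0 0;0.4 0 0 0 0;0.4 0 0 0 0;0.4 0 0 0 0;0.4 0 0 0.01 0;0.4 0 0 0.02 0;0.4 0 0 0.03 0;0.4 0 0 0.03 0;0.4 0 0 0 0"}}

```text
t: 34.75
ee_pos: [640.9, 99.5, 140.6]
orientation: [2.317, 2.115, 0.01]
ft_force: [-0.2, -0.3, -2.8]
width: 49.9
```

Emit:
{"method": "play_rows", "body": {"increments": "0.4 -0.0005 0.0199 0 8.18;0.4 -0.0005 0.0199 0 8.18;0.4 -0.0005 0.0199 0 8.18;0.4 -0.0005 0.0199 0 8.18;0.4 -0.0005 0.0199 0 8.18;0.4 -0.0005 0.0199 0 8.18;0.4 -0.0005 0.0199 0 8.18;0.4 -0.0005 0.0199 0 8.18;0.4 -0.0005 0.0199 0 8.18;0.4 -0.0005 0.0199 0 8.18;0.4 -0.0005 0.0199 0 8.18;0.4 0 0 0 0;0.4 0 0 0 0;0.4 0 0 -0.03 0;0.4 0 0 -0.03 0;0.4 0 0 0 0"}}

```text
t: 36.35
ee_pos: [629.4, 315.1, 71.3]
orientation: [-0.147, -3.13, 0.007]
ft_force: [-1.5, -0.9, -3.9]
width: 49.7
```

```bash
python3 - <<'E'
from h import *
state()
t=grab("top","t6"); C=cloud(t); X,Y,Z=C[...,0],C[...,1],C[...,2]; H,S,V=hsv(t)
comp(t,(S>100)&(V>40)&(H>100)&(H<130)&(abs(X-583)<90)&(abs(Y-322)<100)&(Z<18),"tray",500)
m=(abs(X-637)<14)&(abs(Y-98.5)<20); print("nest z",np.percentile(Z[m],[10,50,90]).round(1))
E
```

```text
t 36.35 tcp [629.4 315.1  71.3] jaw 84.61 tilt [-0.0082 -0.0042] F [-1.5 -0.9 -3.9] M [ 0.    0.06 -0.  ] w 49.7
nest z [32.  36.5 39. ]
```

Emit:
{"method": "play_rows", "body": {"increments": "0.4 0 0 -0.02 0;0.4 0.001 0.002 -0.02 0;0.4 0 0 -0.01 0;0.4 0 0 0 0;0.4 0 0 0 0;0.4 0 0 0 0"}}

```text
t: 37.0
ee_pos: [634.4, 320.2, 27.1]
orientation: [0.144, 3.137, 0.001]
ft_force: [-0.4, -0.2, -2.6]
width: 50.0
```

```bash
python3 -c "
from h import *
state()"
```

```text
t 37.0 tcp [634.4 320.2  27.1] jaw 84.76 tilt [0.0013 0.0006] F [-0.4 -0.2 -2.6] M [-0.02 -0.02 -0.01] w 50.0
```

Emit:
{"method": "play_rows", "body": {"increments": "0.4 0 0 -0.008 0;0.4 0 0 -0.004 0;0.4 0 0 -0.0015 0;0.4 0 0 0 0;0.4 0 0 0 0;0.66 0 0 0 0;0.66 0 0 0 0;0.66 0 0 0 0;0.66 0 0 0 0;0.66 0 0 0.03 0;0.66 0 0 0.04 0;0.66 0 0 0.04 0;0.8 -0.019 -0.0091 0 -8;0.8 -0.019 -0.0091 0 -8;0.8 -0.019 -0.0091 0 -8;0.8 -0.019 -0.0091 0 -8;0.8 -0.019 -0.0091 0 -8;0.8 -0.019 -0.0091 0 -8;0.8 -0.019 -0.0091 0 -8;0.8 -0.019 -0.0091 0 -8"}}

```text
t: 39.0
ee_pos: [481.0, 246.7, 122.7]
orientation: [1.792, 2.58, 0.0]
ft_force: [-0.2, 0.1, -0.1]
width: 70.1
```

Emit:
{"method": "play_rows", "body": {"increments": "0.8 -0.019 -0.0091 0 -8;0.8 -0.019 -0.0091 0 -8;0.8 -0.019 -0.0091 -0.02 -7.8;0.8 0 0 -0.03 0;0.8 0 0 -0.03 0;0.8 0 0 0 0;0.8 0 0 0 0;0.8 0 0 0 0"}}

```text
t: 39.8
ee_pos: [425.7, 220.3, 43.8]
orientation: [2.279, 2.161, 0.003]
ft_force: [-0.1, 0.6, 1.2]
width: 70.0
```

```bash
python3 - <<'E'
from h import *
state(); d=grab("wrist","w12"); C=cloud(d); X,Y,Z=C[...,0],C[...,1],C[...,2]; H,S,V=hsv(d)
comp(d,(S>130)&(V>40)&(H>105)&(H<125)&(abs(X-425)<40)&(abs(Y-220)<40),"blue")
t=grab("top","t7"); C=cloud(t); X,Y,Z=C[...,0],C[...,1],C[...,2]; comp(t,(Z>42)&(Z<56)&(abs(X-634)<50)&(abs(Y-320)<50),"A in tray")
E
```

```text
t 39.8 tcp [425.7 220.3  43.8] jaw -3.03 tilt [0.0016 0.0008] F [-0.1  0.6  1.2] M [-0.04  0.08  0.05] w 70.0
blue px [253. 221.] A 4742 z 7.1 ctr [422.1 221.6] size [46.8 48.9] ang 87.3
A in tray px [204. 149.] A 287 z 49.5 ctr [634.5 321. ] size [49.9 46.3] ang 85.0
```

Emit:
{"method": "play_rows", "body": {"increments": "0.8 -0.0025 0.0008 -0.02 0;0.8 0 0 -0.014 0;0.8 0 0 -0.007 0;0.8 0 0 0 0;0.8 0 0 0 0;0.4 0 0 0 0;0.4 0 0 0 0;0.4 0 0 0 0;0.4 0 0 0 0;0.4 0 0 0 0;0.4 0 0 0.01 0;0.4 0 0 0.04 0;0.4 0 0 0.04 0;0.4 0.01 -0.0057 0.04 0;0.4 0.02 -0.0114 0 -0.2;0.4 0.02 -0.0114 0 -0.2;0.4 0.02 -0.0114 0 -0.2;0.4 0.02 -0.0114 0 -0.2;0.4 0.02 -0.0114 0 -0.2;0.4 0.02 -0.0114 0 -0.2"}}

```text
t: 41.9
ee_pos: [552.8, 145.9, 132.2]
orientation: [-2.302, -2.138, 0.0]
ft_force: [0.9, 0.1, -0.8]
width: 49.7
```

Emit:
{"method": "play_rows", "body": {"increments": "0.4 0.02 -0.0114 0 -0.2;0.4 0.02 -0.0114 0 -0.2;0.4 0.02 -0.0114 0 -0.2;0.4 0.02 -0.0114 0 -0.4;0.4 0.0035 -0.003 0 0;0.4 0 0 0 0;0.4 0 0 0 0;0.4 0 0 0 0"}}

```text
t: 42.7
ee_pos: [634.7, 98.5, 131.7]
orientation: [-2.319, -2.118, 0.001]
ft_force: [0.8, -0.2, -0.6]
width: 49.5
```

```bash
python3 -c "
from h import *
state()"
```

```text
t 42.7 tcp [634.7  98.5 131.7] jaw -5.19 tilt [-0.0009 -0.    ] F [ 0.8 -0.2 -0.6] M [-0.05  0.1  -0.05] w 49.5
```

Emit:
{"method": "play_rows", "body": {"increments": "0.4 0.002 0 -0.03 0;0.4 0 0 -0.02 0;0.4 0 0 -0.01 0;0.4 0 0 -0.01 0;0.4 0 0 -0.01 0;0.4 0 0 -0.008 0;0.4 0 0 -0.0035 0;0.4 0 0 0 0;0.4 0 0 0 0"}}

```text
t: 43.6
ee_pos: [638.1, 97.9, 40.5]
orientation: [2.32, 2.117, 0.001]
ft_force: [-0.4, 0.1, 0.9]
width: 49.7
```

```bash
python3 -c "
from h import *
state()"
```

```text
t 43.6 tcp [638.1  97.9  40.5] jaw -5.24 tilt [0.0006 0.0001] F [-0.4  0.1  0.9] M [-0.12  0.05 -0.01] w 49.7
```

Emit:
{"method": "play_rows", "body": {"increments": "0.4 0 0 -0.001 0;0.74 0 0 0 0;0.74 0 0 0 0;0.74 0 0 0 0;0.74 0 0 0.03 0;0.74 0 0 0.03 0;0.74 0 0 0.03 0;0.8 -0.0164 0.0003 0 1.9;0.8 -0.0164 0.0003 0 1.9;0.8 -0.0164 0.0003 0 1.9;0.8 -0.0164 0.0003 0 1.9;0.8 -0.0164 0.0003 0 1.9;0.8 -0.0164 0.0003 0 1.9;0.8 -0.0164 0.0003 0 2;0.8 0 0 0 0;0.8 0 0 -0.03 0;0.8 0 0 0 0;0.8 0 0 0 0"}}

```text
t: 45.4
ee_pos: [523.3, 100.0, 99.1]
orientation: [-2.058, -2.373, 0.001]
ft_force: [-0.3, 0.1, -0.3]
width: 70.1
```

```bash
python3 - <<'E'
from h import *
state(); d=grab("wrist","w13"); C=cloud(d); X,Y,Z=C[...,0],C[...,1],C[...,2]; H,S,V=hsv(d)
comp(d,(Z>40)&(Z<52)&(abs(X-523)<36)&(abs(Y-100)<36),"dark")
j=(X>590)&(X<690)&(Y>74)&(Y<122); comp(d,j&(Z>40)&(Z<50)&(H>100)&(H<130)&(S>80),"blue nest",30)
E
```

```text
t 45.4 tcp [523.3 100.   99.1] jaw 8.13 tilt [-0.001  -0.0002] F [-0.3  0.1 -0.3] M [-0.07  0.08 -0.  ] w 70.1
dark px [257. 214.] A 4315 z 45.1 ctr [521.9  99.7] size [49.6 45.7] ang 8.2
blue nest px [411. 238.] A 3352 z 43.2 ctr [638.1  98.2] size [47.3 52.4] ang 86.0
```

Emit:
{"method": "play_rows", "body": {"increments": "0.8 -0.001 0 -0.03 0;0.8 0 0 -0.03 0;0.8 0 0 -0.02 0;0.8 0 0 -0.01 0;0.8 0 0 0 0;0.4 0 0 0 0;0.4 0 0 0 0;0.4 0 0 0 0;0.4 0 0 0 0;0.4 0 0 0 0;0.4 0 0 0.015 0;0.4 0 0 0.03 0;0.4 0 0 0.035 0;0.4 0 0 0.035 0;0.4 0.0143 -0.0001 0.01 -1.7;0.4 0.0143 -0.0001 0 -1.7;0.4 0.0143 -0.0001 0 -1.7;0.4 0.0143 -0.0001 0 -1.7;0.4 0.0143 -0.0001 0 -1.7;0.4 0.0143 -0.0001 0 -1.7"}}

```text
t: 47.45
ee_pos: [608.0, 99.4, 135.0]
orientation: [-2.262, -2.18, 0.0]
ft_force: [-0.1, 0.1, -2.9]
width: 50.0
```

Emit:
{"method": "play_rows", "body": {"increments": "0.4 0.0143 -0.0001 0 -1.7;0.4 0.0143 -0.0001 0 -1.5;0.4 0 0 0 0;0.4 0 0 0 0;0.4 0 0 0 0;0.4 0 0 0 0"}}

```text
t: 48.05
ee_pos: [635.5, 99.2, 134.3]
orientation: [-2.32, -2.118, 0.001]
ft_force: [-0.2, 0.1, -3.9]
width: 50.1
```

```bash
python3 -c "
from h import *
state()"
```

```text
t 48.05 tcp [635.5  99.2 134.3] jaw -5.21 tilt [-0.0007 -0.0001] F [-0.2  0.1 -3.9] M [-0.06  0.09 -0.  ] w 50.1
```

Emit:
{"method": "play_rows", "body": {"increments": "0.4 0.001 0 -0.02 0;0.4 0 0 -0.02 0;0.4 0 0 -0.01 0;0.4 0 0 -0.01 0;0.4 0 0 -0.008 0;0.4 0 0 -0.006 0;0.4 0 0 -0.004 0;0.4 0 0 0 0;0.4 0 0 0 0;0.4 0 0 0 0"}}

```text
t: 49.05
ee_pos: [637.7, 99.3, 56.7]
orientation: [2.32, 2.117, 0.001]
ft_force: [-0.5, 0.0, -3.0]
width: 49.9
```

```bash
python3 -c "
from h import *
state()"
```

```text
t 49.05 tcp [637.7  99.3  56.7] jaw -5.23 tilt [0.0008 0.0001] F [-0.5  0.  -3. ] M [-0.12  0.14 -0.02] w 49.9
```

Weight still on the arm; lower in small steps.

Emit:
{"method": "play_rows", "body": {"increments": "0.4 0 0 -0.001 0;0.4 0 0 -0.001 0;0.4 0 0 0 0;0.4 0 0 0 0"}}

```text
t: 49.45
ee_pos: [637.5, 99.2, 54.3]
orientation: [2.32, 2.118, 0.0]
ft_force: [0.8, 0.6, -3.5]
width: 50.0
```

```bash
python3 -c "
from h import *
state()"
```

```text
t 49.45 tcp [637.5  99.2  54.3] jaw -5.23 tilt [0.0003 0.    ] F [ 0.8  0.6 -3.5] M [-0.02  0.02  0.  ] w 50.0
```

Emit:
{"method": "play_rows", "body": {"increments": "0.4 0 0 -0.001 0;0.4 0 0 -0.0005 0;0.4 0 0 0 0;0.74 0 0 0 0;0.74 0 0 0 0;0.74 0 0 0 0;0.74 0 0 0.03 0;0.74 0 0 0.04 0;0.74 0 0 0.03 0;0.5 -0.0077 -0.0192 0 0;0.5 -0.0077 -0.0192 0 0;0.5 -0.0077 -0.0192 0 0;0.5 -0.0077 -0.0192 0 0;0.5 -0.0077 -0.0192 0 0;0.5 -0.0077 -0.0192 0 0;0.5 -0.0077 -0.0192 0 0;0.5 -0.0077 -0.0192 0 0;0.5 -0.0077 -0.0192 0 0;0.5 -0.0077 -0.0192 -0.03 0;0.5 0 0 0 0"}}

```text
t: 51.45
ee_pos: [555.2, -94.8, 118.3]
orientation: [-2.319, -2.109, 0.009]
ft_force: [-0.6, -0.5, -0.4]
width: 43.7
```

```bash
python3 drift.py w14 560 -93; python3 - <<'E'
from h import *
d=load("w14"); C=cloud(d); X,Y,Z=C[...,0],C[...,1],C[...,2]; H,S,V=hsv(d)
t=grab("top","t8")
for n,d in (("w",d),("t",t)):
    C=cloud(d); X,Y,Z=C[...,0],C[...,1],C[...,2]; j=(X>600)&(X<680)&(Y>75)&(Y<122)&(Z>86)&(Z<100)
    if j.sum()>50:
        comp(d,j,n+"blk"); P=C[j]; A=np.c_[P[:,:2]-P[:,:2].mean(0),np.ones(len(P))]; print(np.linalg.lstsq(A,P[:,2],rcond=None)[0])
E
```

```text
t 51.45 tcp [555.2 -94.8 118.3] jaw -5.42 tilt [-0.0091  0.0013] F [-0.6 -0.5 -0.4] M [-0.08  0.07  0.03] w 43.7
grip px [223. 184.] A 1534 z 14.9 ctr [525.2 -83.1] size [15.7 74.7] ang 7.4
pts 1534
tblk px [284. 146.] A 292 z 90.9 ctr [638.   99.3] size [43.6 49.5] ang 89.9
[-4.02765046e-04 -6.74386095e-03  9.09359865e+01]
```

Emit:
{"method": "play_rows", "body": {"increments": "0.5 -0.01 0.005 0 3.2;0.5 -0.01 0.005 0 3.2;0.5 -0.01 0.005 0 3.2;0.5 0 0 -0.03 3.2;0.5 0 0 -0.03 0;0.5 0 0 0 0;0.5 0 0 0 0;0.5 0 0 0 0"}}

```text
t: 52.35
ee_pos: [531.5, -77.7, 64.1]
orientation: [2.069, 2.362, 0.002]
ft_force: [-0.4, 1.0, 0.5]
width: 44.1
```

```bash
python3 drift.py w15 525 -80
```

```text
t 52.35 tcp [531.5 -77.7  64.1] jaw 7.58 tilt [ 0.002  -0.0003] F [-0.4  1.   0.5] M [-0.06  0.06 -0.04] w 44.1
grip px [247. 220.] A 2106 z 15.0 ctr [523.9 -83. ] size [14.4 74.4] ang 7.4
pts 2106
```

Emit:
{"method": "play_rows", "body": {"increments": "0.5 -0.008 0.0005 -0.025 0;0.5 0 0 -0.02 0;0.5 0 0 -0.01 0;0.5 0 0 -0.0045 0;0.5 0 0 0 0;0.05 0 0 0 0;0.05 0 0 0 0;0.05 0 0 0 0;0.05 0 0 0 0;0.05 0 0 0 0;0.05 0 0 0 0;0.05 0 0 0 0"}}

```text
t: 53.6
ee_pos: [522.7, -77.3, 3.6]
orientation: [2.07, 2.363, 0.001]
ft_force: [-0.7, 0.1, 6.8]
width: 16.1
```

```bash
python3 -c "
from h import *
state()"
```

```text
t 53.6 tcp [522.7 -77.3   3.6] jaw 7.56 tilt [ 0.0006 -0.0001] F [-0.7  0.1  6.8] M [-0.01  0.2  -0.  ] w 16.1
```

Emit:
{"method": "play_rows", "body": {"increments": "0.05 0 0 0.01 0;0.05 0 0 0.022 0;0.05 0 0 0.0225 0;0.05 0.0124 0.0008 0 -1.6;0.05 0.0124 0.0008 0 -1.6;0.05 0.0124 0.0008 0 -1.6;0.05 0.0124 0.0008 0 -1.6;0.05 0.0124 0.0008 0 -1.6;0.05 0.0124 0.0008 0 -1.6;0.05 0.0124 0.0008 0 -1.6;0.05 0.0124 0.0008 0 -1.6;0.05 0 0 0 0;0.05 0 0 0 0;0.05 0 0 0 0;0.05 0 0 0 0"}}

```text
t: 55.1
ee_pos: [620.8, -70.9, 57.6]
orientation: [-2.32, -2.118, 0.001]
ft_force: [-0.2, 0.1, -1.8]
width: 15.4
```

```bash
python3 rod.py w16
```

```text
t 55.1 tcp [620.8 -70.9  57.6] jaw -5.22 tilt [-0.0008  0.0001] F [-0.2  0.1 -1.8] M [-0.06  0.03  0.04] w 15.4
grip -75 x mid 620.9 w 15.6 ztop 69.7 561 axis err -0.4
grip -65 x mid 625.7 w 23.4 ztop 70.1 794 axis err 3.3
grip -55 x mid 620.2 w 26.4 ztop 72.1 952 axis err -2.6
grip -45 x mid 623.4 w 14.3 ztop 69.3 604 axis err -0.6
rod -35 x mid 624.8 w 9.3 ztop 66.0 195 axis err -0.4
rod -25 x mid 625.4 w 9.2 ztop 66.0 404 axis err -0.4
rod -15 x mid 626.4 w 9.0 ztop 66.1 422 axis err -0.4
rod -5 x mid 627.3 w 8.9 ztop 66.2 434 axis err -0.4
rod 5 x mid 628.0 w 9.2 ztop 66.1 467 axis err -0.6
rod 15 x mid 628.9 w 9.1 ztop 66.2 483 axis err -0.6
rod 25 x mid 630.0 w 9.4 ztop 66.2 506 axis err -0.4
rod 35 x mid 630.7 w 8.7 ztop 65.8 420 axis err -0.5
max y rod [39.3 39.4 39.4 39.4 39.4]
```

Emit:
{"method": "play_rows", "body": {"increments": "0.05 0.0006 0 -0.0007 0;0.05 0.0009 0.01 0 0;0.05 0.0009 0.01 0 0;0.05 0.0004 0.005 0 0;0.05 0.0004 0.005 0 0;0.05 0 0 0 0;0.05 0.00018 0.002 0 0;0.05 0.00018 0.002 0 0;0.05 0.00018 0.002 0 0"}}

```text
t: 56.05
ee_pos: [625.3, -35.0, 57.0]
orientation: [2.321, 2.117, -0.0]
ft_force: [0.1, -1.7, -0.6]
width: 15.8
```

```bash
python3 -c "
from h import *
state()"
```

```text
t 56.05 tcp [625.3 -35.   57. ] jaw -5.24 tilt [-0.     -0.0002] F [ 0.1 -1.7 -0.6] M [-0.46  0.08 -0.02] w 15.8
```

Emit:
{"method": "play_rows", "body": {"increments": "0.05 0.00018 0.002 0 0;0.05 0.00018 0.002 0 0;0.05 0.00018 0.002 0 0;0.05 0.00018 0.002 0 0;0.05 0.00018 0.002 0 0;0.05 0.00018 0.002 0 0;0.05 0.00018 0.002 0 0;0.05 0.00018 0.002 0 0;0.05 0.00018 0.002 0 0;0.05 0.00018 0.002 0 0"}}

```text
t: 57.05
ee_pos: [627.0, -16.0, 57.0]
orientation: [2.32, 2.117, -0.002]
ft_force: [-0.6, -6.1, -1.2]
width: 16.2
```

```bash
python3 -c "
from h import *
state()"
```

```text
t 57.05 tcp [627. -16.  57.] jaw -5.24 tilt [-0.0002 -0.0014] F [-0.6 -6.1 -1.2] M [-1.1   0.17 -0.04] w 16.2
```

Emit:
{"method": "play_rows", "body": {"increments": "0.05 0.00018 0.002 0 0;0.05 0.00018 0.002 0 0;0.05 0.00018 0.002 0 0;0.05 0.00018 0.002 0 0;0.05 0.00018 0.002 0 0;0.05 0.00018 0.002 0 0;0.05 0.00018 0.002 0 0;0.05 0.00018 0.002 0 0;0.05 0.00018 0.002 0 0;0.05 0.00018 0.002 0 0;0.05 0.00018 0.002 0 0;0.05 0.00018 0.002 0 0;0.05 0.00018 0.002 0 0;0.05 0.00018 0.002 0 0;0.05 0.00018 0.002 0 0;0.05 0.00018 0.002 0 0;0.05 0.00018 0.002 0 0;0.05 0.00018 0.002 0 0"}}

```text
t: 58.85
ee_pos: [630.4, 21.3, 57.0]
orientation: [-2.321, -2.118, -0.0]
ft_force: [0.1, 0.5, -1.2]
width: 16.3
```

Emit:
{"method": "play_rows", "body": {"increments": "0.05 0.00018 0.002 0 0;0.05 0.00018 0.002 0 0;0.05 0.00018 0.002 0 0;0.05 0.00005 0.0005 0 0;0.05 0 0 0 0;0.05 0 0 0 0"}}

```text
t: 59.45
ee_pos: [630.9, 27.6, 57.0]
orientation: [2.32, 2.118, 0.0]
ft_force: [-0.5, 0.8, -1.5]
width: 15.5
```

```bash
python3 pins.py w17 1
```

```text
t 59.45 tcp [630.9  27.6  57. ] jaw -5.23 tilt [ 0. -0.] F [-0.5  0.8 -1.5] M [-0.09 -0.   -0.01] w 15.5
nose max u from nest:
rod tip past stops, u-nest 39.5
```

View pics/w17.png

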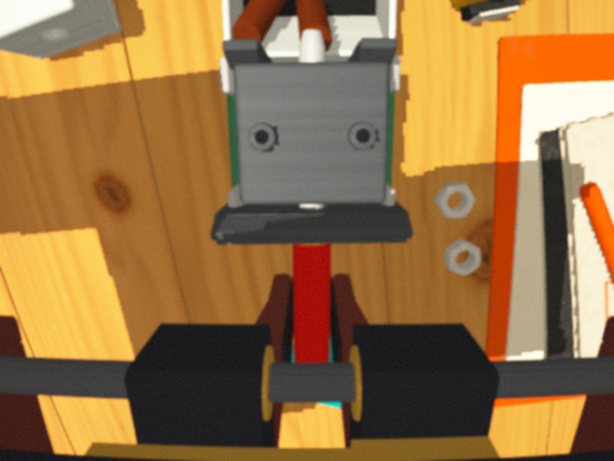

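Emit:
{"method": "play_rows", "body": {"increments": "0.05 -0.0009 -0.01 0 0;0.05 -0.0014 -0.015 0 0;0.05 -0.0014 -0.015 0 0;0.05 -0.0014 -0.015 0 0;0.05 -0.0014 -0.015 0 0;0.05 -0.0014 -0.015 0 0;0.05 -0.0014 -0.015 0 0;0.05 -0.0018 -0.02 0 0;0.05 -0.02 0 0 0;0.05 -0.02 0 0 0;0.05 -0.02 0 0 0;0.05 0 0 -0.02 0;0.05 0 0 -0.02 0;0.05 0 0 -0.008 0;0.05 0 0 -0.003 0;0.05 0 0 0 0;0.05 0 0 0 0"}}

```text
t: 61.2
ee_pos: [560.4, -92.6, 6.6]
orientation: [2.32, 2.117, 0.001]
ft_force: [0.5, -1.0, -1.3]
width: 15.6
```

```bash
python3 -c "
from h import *
state()"
```

```text
t 61.2 tcp [560.4 -92.6   6.6] jaw -5.23 tilt [ 0.001  -0.0002] F [ 0.5 -1.  -1.3] M [-0.07  0.03 -0.01] w 15.6
```

Emit:
{"method": "play_rows", "body": {"increments": "0.05 0 0 -0.0026 0;0.05 0 0 0 0;0.35 0 0 0 0;0.35 0 0 0 0;0.35 0 0 0 0;0.35 0 0 0.03 0;0.4 0 0 0.04 0;0.6 0 0 0.04 0;0.74 0.005 0.0125 0.03 0;0.74 0.0078 0.0195 0 0;0.74 0.0078 0.0195 0 0;0.74 0.0078 0.0195 0 0;0.74 0.0078 0.0195 0 0;0.74 0.0078 0.0195 0 0;0.74 0.0078 0.0195 0 0;0.74 0.0078 0.0195 0 0;0.74 0.0078 0.0195 0 0;0.74 0.0078 0.0195 0 0;0.74 0.0018 0.0025 0 0;0.74 0 0 0 0"}}

```text
t: 63.2
ee_pos: [637.0, 98.6, 143.2]
orientation: [2.319, 2.119, -0.0]
ft_force: [-0.1, -0.1, -0.0]
width: 64.6
```

```bash
python3 - <<'E'
from h import *
state(); d=grab("wrist","w18"); C=cloud(d); X,Y,Z=C[...,0],C[...,1],C[...,2]; H,S,V=hsv(d); j=(X>580)&(X<690)&(Y>75)&(Y<125)
comp(d,j&(Z>86)&(Z<95),"blk",100)
dx,dy=X-643.5,Y-175; u=0.0906*dx+0.9959*dy; v=-0.9959*dx+0.0906*dy
m=(abs(u)<38)&(abs(v)<33)&(H<12)&(S>90)&(Z<50)
n,l,s,c=cv2.connectedComponentsWithStats(m.astype(np.uint8))
for i in range(1,n):
    if s[i,4]>60: k=l==i; print("pin",s[i,4],"u",np.percentile(u[k],[3,50,97]).round(),"v",np.percentile(v[k],[3,50,97]).round(),"z",np.percentile(Z[k],[3,50,97]).round())
print("tray corner walls", end=" "); comp(d,(abs(u)<45)&(abs(v)<40)&(Z>37)&(Z<47)&(S<60),"tray",200)
E
```

```text
t 63.2 tcp [637.   98.6 143.2] jaw -5.16 tilt [-0.0002 -0.0002] F [-0.1 -0.1 -0. ] M [-0.06  0.04 -0.02] w 64.6
blk px [261. 211.] A 4301 z 89.2 ctr [638.3 101.2] size [46.  49.6] ang 85.4
pin 840 u [-36. -17.   0.] v [10. 20. 31.] z [ 2. 29. 42.]
pin 645 u [-37. -22.  -7.] v [-8. -1.  6.] z [ 3. 31. 46.]
tray corner walls tray px [257.  83.] A 1213 z 39.6 ctr [643.5 175. ] size [80.1 73.9] ang 85.5
```

Emit:
{"method": "play_rows", "body": {"increments": "0.74 0.001 0.001 -0.03 0;0.74 0 0 -0.03 0;0.74 0 0 -0.018 0;0.74 0 0 -0.011 0;0.74 0 0 0 0;0.74 0 0 0 0;0.4 0 0 0 0;0.4 0 0 0 0;0.4 0 0 0 0;0.4 0 0 0 0;0.4 0 0 0 0;0.4 0 0 0.01 0;0.4 0 0 0.02 0;0.4 0 0 0.03 0;0.4 0 0 0.03 0;0.4 0 0 0 0"}}

```text
t: 64.85
ee_pos: [640.6, 99.6, 148.9]
orientation: [2.317, 2.115, 0.01]
ft_force: [-0.1, -0.5, -2.3]
width: 49.7
```

Emit:
{"method": "play_rows", "body": {"increments": "0.4 -0.0053 0.0202 0 8.18;0.4 -0.0053 0.0202 0 8.18;0.4 -0.0053 0.0202 0 8.18;0.4 -0.0053 0.0202 0 8.18;0.4 -0.0053 0.0202 0 8.18;0.4 -0.0053 0.0202 0 8.18;0.4 -0.0053 0.0202 0 8.18;0.4 -0.0053 0.0202 0 8.18;0.4 -0.0053 0.0202 0 8.18;0.4 -0.0053 0.0202 0 8.18;0.4 -0.0053 0.0202 0 8.18;0.4 0 0 0 0;0.4 0 0 -0.03 0;0.4 0 0 -0.03 0;0.4 0 0 -0.02 0;0.4 0 0 -0.01 0;0.4 0 0 0 0;0.4 0 0 0 0;0.4 0 0 0 0"}}

```text
t: 66.75
ee_pos: [580.5, 321.6, 55.7]
orientation: [0.145, 3.136, 0.002]
ft_force: [0.3, 0.8, -3.0]
width: 49.5
```

```bash
python3 -c "
from h import *
state()"
```

```text
t 66.75 tcp [580.5 321.6  55.7] jaw 84.71 tilt [0.0019 0.001 ] F [ 0.3  0.8 -3. ] M [-0.   -0.04  0.03] w 49.5
```

Emit:
{"method": "play_rows", "body": {"increments": "0.4 0 0 -0.02 0;0.4 0 0 -0.01 0;0.4 0 0 -0.006 0;0.4 0 0 -0.004 0;0.4 0 0 -0.002 0;0.4 0 0 0 0;0.4 0 0 0 0;0.66 0 0 0 0;0.66 0 0 0 0;0.66 0 0 0 0;0.66 0 0 0 0;0.66 0 0 0.03 0;0.66 0 0 0.04 0;0.66 0 0 0.04 0;0.8 0 0 0 0"}}

```text
t: 68.25
ee_pos: [583.0, 323.2, 128.3]
orientation: [0.144, 3.13, 0.008]
ft_force: [0.6, 0.3, 0.8]
width: 63.1
```

Emit:
{"method": "play_rows", "body": {"increments": "0.8 -0.0065 -0.014 0 -7.5;0.8 -0.0065 -0.014 0 -7.5;0.8 -0.0065 -0.014 0 -7.5;0.8 -0.0065 -0.014 0 -7.5;0.8 -0.0065 -0.014 0 -7.5;0.8 -0.0065 -0.014 0 -7.5;0.8 -0.0065 -0.014 0 -7.5;0.8 -0.0065 -0.014 0 -7.5;0.8 -0.0065 -0.014 0 -7.5;0.8 -0.0065 -0.014 0 -7.5;0.8 0 0 -0.03 0;0.8 0 0 0 0;0.8 0 0 0 0;0.8 0 0 0 0"}}

```text
t: 69.65
ee_pos: [515.0, 181.7, 92.9]
orientation: [2.024, 2.402, 0.001]
ft_force: [0.4, 0.2, 0.3]
width: 70.1
```

```bash
python3 - <<'E'
from h import *
state(); d=grab("wrist","w19"); C=cloud(d); X,Y,Z=C[...,0],C[...,1],C[...,2]
comp(d,(Z>40)&(Z<52)&(abs(X-515)<36)&(abs(Y-181)<36),"white")
t=grab("top","t9"); C=cloud(t); X,Y,Z=C[...,0],C[...,1],C[...,2]; comp(t,(Z>45)&(Z<56)&(abs(X-605)<80)&(abs(Y-320)<50),"in tray")
E
```

```text
t 69.65 tcp [515.  181.7  92.9] jaw 9.78 tilt [0.0006 0.0002] F [0.4 0.2 0.3] M [-0.05  0.05  0.03] w 70.1
white px [258. 216.] A 4579 z 45.1 ctr [514.6 182.2] size [49.7 46. ] ang 9.8
in tray px [204. 149.] A 284 z 49.8 ctr [634.5 321.2] size [49.4 46.3] ang 85.0
in tray px [204. 168.] A 285 z 49.5 ctr [580.4 322.3] size [49.8 46. ] ang 84.9
```

Emit:
{"method": "play_rows", "body": {"increments": "0.8 0 0 -0.03 0;0.8 0 0 -0.03 0;0.8 0 0 -0.015 0;0.8 0 0 -0.009 0;0.8 0 0 0 0;0.4 0 0 0 0;0.4 0 0 0 0;0.4 0 0 0 0;0.4 0 0 0 0;0.4 0 0 0 0;0.4 0 0 0.02 0;0.4 0 0 0.03 0;0.4 0 0 0.03 0;0.4 0 0 0.02 0;0.4 0 0 0 0"}}

```text
t: 71.25
ee_pos: [516.3, 181.9, 111.0]
orientation: [2.023, 2.4, 0.007]
ft_force: [1.4, 0.7, -3.1]
width: 50.0
```

Emit:
{"method": "play_rows", "body": {"increments": "0.4 0.001 0.0144 0 7.5;0.4 0.001 0.0144 0 7.5;0.4 0.001 0.0144 0 7.5;0.4 0.001 0.0144 0 7.5;0.4 0.001 0.0144 0 7.5;0.4 0.001 0.0144 0 7.5;0.4 0.001 0.0144 0 7.5;0.4 0.001 0.0144 0 7.5;0.4 0.001 0.0144 0 7.5;0.4 0.001 0.0144 0 7.5;0.4 0 0 0 0;0.4 0 0 -0.03 0;0.4 0 0 -0.02 0;0.4 0 0 0 0;0.4 0 0 0 0;0.4 0 0 0 0"}}

```text
t: 72.85
ee_pos: [525.1, 325.3, 59.1]
orientation: [0.146, 3.137, 0.001]
ft_force: [-0.5, 0.1, -2.6]
width: 50.1
```

```bash
python3 -c "
from h import *
state()"
```

```text
t 72.85 tcp [525.1 325.3  59.1] jaw 84.66 tilt [0.001  0.0006] F [-0.5  0.1 -2.6] M [ 0.04  0.05 -0.01] w 50.1
```

Emit:
{"method": "play_rows", "body": {"increments": "0.4 0 0 -0.02 0;0.4 0 0 -0.015 0;0.4 0 0 -0.006 0;0.4 0 0 -0.003 0;0.4 0 0 -0.002 0;0.4 0 0 0 0;0.4 0 0 0 0;0.66 0 0 0 0;0.66 0 0 0 0;0.66 0 0 0 0;0.66 0 0 0 0;0.66 0 0 0.03 0;0.66 0 0 0.04 0;0.66 0 0 0.04 0;0.66 -0.03 -0.03 0.04 0;0.66 -0.03 -0.03 0.04 0;0.66 0 0 0 0;0.66 0 0 0 0;0.66 0 0 0 0;0.66 0 0 0 0"}}

```text
t: 74.85
ee_pos: [473.1, 274.1, 189.6]
orientation: [-0.143, -3.137, 0.002]
ft_force: [1.2, -0.2, 0.3]
width: 58.2
```

```bash
python3 - <<'E'
from h import *
state(); 
t=grab("top","t10"); C=cloud(t); X,Y,Z=C[...,0],C[...,1],C[...,2]; H,S,V=hsv(t)
n,l,s,c=cv2.connectedComponentsWithStats(((Z>45)&(Z<56)&(abs(X-580)<100)&(abs(Y-320)<50)).astype(np.uint8))
for i in range(1,n):
    if s[i,4]>100:
        P=C[l==i]; A=np.c_[P[:,:2]-P[:,:2].mean(0),np.ones(len(P))]; print("block",P[:,:2].mean(0).round(1),"slopes,z",np.linalg.lstsq(A,P[:,2],rcond=None)[0].round(3))
comp(t,(S>130)&(V>50)&((H<6)|(H>174))&(abs(X-560)<80)&(abs(Y+95)<80)&(Z>10),"grip",40)
save(t["img"],"t10.png",1.5)
E
```

```text
t 74.85 tcp [473.1 274.1 189.6] jaw 84.76 tilt [-0.0017 -0.0009] F [ 1.2 -0.2  0.3] M [ 0.04 -0.02 -0.01] w 58.2
block [634.6 321. ] slopes,z [ 1.0000e-03 -1.6000e-02  4.9862e+01]
block [590.5 329.9] slopes,z [-7.8000e-02 -3.7000e-02  4.9904e+01]
grip px [350. 177.] A 127 z 16.5 ctr [559.8 -99.2] size [73.4 15. ] ang 85.1
```

View pics/t10.png

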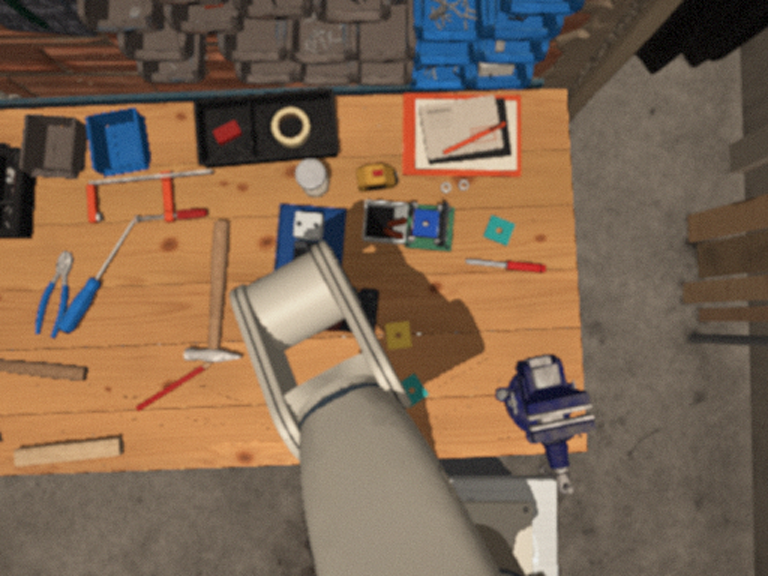

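The arm hides two of the blocks in the picture. The drift lies flat at (505,265) and the pins are in the catch tray at (388,222). I'll move the arm aside and check the blocks numerically.

Emit:
{"method": "play_rows", "body": {"increments": "0.66 -0.03 -0.04 0.01 0;0.66 -0.02 -0.04 0.01 0;0.66 -0.01 -0.045 0.01 0;0.66 0 -0.045 0 0;0.66 0 -0.045 0 0;0.66 0 -0.045 0 0;0.66 0 -0.045 0 0;0.66 0 0 0 0;0.66 0 0 0 0;0.66 0 0 0 0"}}

```text
t: 75.9
ee_pos: [413.7, -29.6, 220.3]
orientation: [-0.143, -3.137, -0.001]
ft_force: [0.1, -0.6, 0.2]
width: 58.1
```

```bash
python3 - <<'E'
from h import *
state(); 
t=grab("top","t11"); C=cloud(t); X,Y,Z=C[...,0],C[...,1],C[...,2]; H,S,V=hsv(t)
n,l,s,c=cv2.connectedComponentsWithStats(((Z>45)&(Z<56)&(abs(X-580)<100)&(abs(Y-320)<50)).astype(np.uint8))
for i in range(1,n):
    if s[i,4]>100:
        P=C[l==i]; A=np.c_[P[:,:2]-P[:,:2].mean(0),np.ones(len(P))]; print("block",P[:,:2].mean(0).round(1),"slopes,z",np.linalg.lstsq(A,P[:,2],rcond=None)[0].round(3))
dx,dy=X-643.5,Y-175; u=0.0906*dx+0.9959*dy; v=-0.9959*dx+0.0906*dy
m=(abs(u)<38)&(abs(v)<33)&(H<12)&(S>90)&(Z<50)
n,l,s,c=cv2.connectedComponentsWithStats(m.astype(np.uint8))
for i in range(1,n):
    if s[i,4]>15: k=l==i; print("pin",s[i,4],"u",np.percentile(u[k],[5,50,95]).round(),"v",np.percentile(v[k],[5,50,95]).round(),"z",np.percentile(Z[k],[5,50,95]).round())
E
```

```text
t 75.9 tcp [413.7 -29.6 220.3] jaw 84.78 tilt [-0.0011  0.0004] F [ 0.1 -0.6  0.2] M [ 0.02 -0.02  0.01] w 58.1
block [634.7 320.8] slopes,z [-8.0000e-03  1.0000e-03  4.9895e+01]
block [580.7 322. ] slopes,z [4.0000e-03 2.0000e-03 4.9808e+01]
block [527.1 326.4] slopes,z [ 2.0000e-03 -7.0000e-03  4.9468e+01]
pin 115 u [-34. -16.  -1.] v [-5. 11. 27.] z [ 2. 27. 46.]
```

```bash
python3 -c "
from h import *
ctrl.close_job(); state()"
```

```text
the job is handed in; nothing more can be done
the job is handed in; nothing more can be done
```

The job is handed in, at about 76 s on the robot's clock. The interface gives no verdict.

**What I did**
- **Far bright block:** I packed it up on green 10 + red 6 (16 mm) and pushed the drift through at about 6 N. The nose came out about 39 mm past the nest centre, and the pin dropped into the catch tray.
- **Dark block:** I added blue 8 (24 mm) and did the same. The drift had been knocked about 35 mm aside and turned about 12°, so I found it again with the wrist camera before picking it up.
- **Middle bright block:** I took it as empty, because the other two both showed pins and at most two are fitted. I did not look straight down its bore.
- **Finish:** All three blocks went into the blue tray, the drift was laid on the bench, and the packers stayed in the nest.

**Last checks**
- **Blocks:** All three stand on the tray floor, with tops about 49.5–50 mm above the bench and tilt under 0.01 rad.
- **Drift:** It lies flat, with the top of its grip at 16.5 mm.
- **Pins:** Both are inside the catch tray, leaning on the chute rather than lying flat. I estimate their centres about 20 mm above its floor, against a limit of 30 mm.
- **Robot:** It is clear of everything. I never moved it near the jar, tape measure or hammer, and the last top picture shows them in place; I did not measure them.

No check failed. An earlier tilt reading of about 0.09 on one block came from the arm blocking the camera, and it was gone once the arm moved aside. I viewed 14 pictures, the full budget.

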